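# Break down a mixed delivery stack onto the sorting pads

## Robot

A 6-joint arm with a two-finger parallel gripper is mounted at the origin on the work surface. World frame = base frame: x ahead of the robot, y to its left, z up, the work surface at z = 0. Lengths are in mm, angles in degrees, forces in N, time in s.
With the tool pointing down it reaches from about 300 to 850 mm from the base axis. Payload 4.2 kg.
Tool frame: the origin (TCP) lies midway between the tips of the shut fingers; the grasp point (between the pads) lies env.grasp_offset behind it (env.grasp_offset is the distance from the TCP to the grasp point, in mm); y points along the fingers, x is the direction in which the jaws open and shut, and the axes are right-handed (so a half turn about y gives the same grasp; the last joint's range is limited). The gripper opens to 91 mm and grips with 3 to 60 N. Pads are 32 mm wide; open, the fingers measure 118 mm over their backs; the gripper's body (76 mm by 178 mm) begins 60 mm behind the grasp point.
Start: joints at [-75.802, 18.312, 89.639, -0, 72.044, -1.146], TCP at [152.154, -554.522, 187.776] pointing down, gripper open.
Joint ranges: [-177.97, 177.97], [-48.28, 115.42], [12.27, 149.76], [-77.06, 257.06], [2.81, 150.46], [-146.56, 146.56]. Speed limits (degrees/s): [147.25, 147.25, 180, 180, 180, 180].

## Interface

Orientations are given as [roll, pitch, yaw] about the fixed x, y, z axes, in that order (R = Rz(yaw) Ry(pitch) Rx(roll)).
In Python, from workcell import state, vision, job, env gives the robot as it stands.
- The arm moves only by the shell command python3 -m handwheel 'ROWS' [FORCE]. ROWS is JSON, a list of rows, each a list of 3 entries, a list of its own where there are three numbers: the finger opening in cm, from 0 to 9.12, then the shift along the tool's x, y, z in cm, then the turn about the tool's y in degrees. A call has 1 to 10 rows; each row is the pose to reach, as a shift and turn from the pose measured when the call began, along the tool's axes at that moment; what a row does not reach only later rows make up. A row lasts 1/10 s, in which the tool goes at most 50 mm and 8.59 degrees, less where a joint would pass 70% of its speed; a pose out of reach is approached as far as the arm can. A call with a gripper value outside its range is refused whole. The fingers move at their own pace and stop on an object; FORCE is the grip in N (left out, the last holds). Time passes only in rows, so rows that repeat a pose let the fingers close. It gives the time, the measured TCP pose, the force and the opening at its end, in the units of the state.
- state(): the state, without advancing time (a new reading comes with each control period).
- vision.grab_frame(name): name is "scene" or "top" or "wrist"; returns the picture (400x640x3 uint8, red, green, blue); there is no depth.
- vision.camera_model(name): a dict with "fov_y" (degrees; the focal length in pixels is half the picture's height over the tangent of half this angle, whatever the lens; pixels are square), "cx", "cy" (the principal point, pixels), "distortion" ([k1, k2, p1, p2, k3] as OpenCV has them; the pictures are not rectified), "extrinsics" (4x4, takes a point from world to camera coordinates). Camera axes: x right, y up, looking along -z (the intrinsics and any distortion apply to the point x, -y, -z); pixel columns grow to the right and rows downward; lengths in mm; the calibration is good to about 2 mm. A picture is of the moment at which its call begins: read the wrist's pose just before it. camera_model takes no time and is no camera call; for the wrist camera it gives the pose at the moment of the call.
- job.job_done(): hands the job in, once; it reports no verdict.
The state is a dict: "time_s": time; "qpos": joint angles; "qvel": joint speeds; "effort": joint torques, N m; "ee_pos": TCP position; "ee_rot": TCP orientation; "force": force on the tool from outside, world axes, zero at the start; "torque": the same for the moment, N m; "gripper_width": finger opening in mm.
Only numpy, scipy, OpenCV 4.12 (cv2) and the standard library are available. Lean on these libraries where they do the work, as an engineer would, in place of code of your own. Each camera call takes 0.05 s, during which the arm holds its last target.

## Task

Take the delivered stack of spare parts apart and lay each part flat, right in the middle of the dark pad of its own shape: the bearing on the round pad, the square carton on the square pad, and the long carton lengthwise on the oblong pad; stand the white oil filter upright in the small black tray. The stack and the filter are standing on pads that other parts need, so work in a sensible order and park a part on the free scale (or any clear bit of bench) when its pad is still covered. Leave the yellow bottle standing where it is, never tip the filter over, and let go of everything at the end.

Things in the scene. Friction and masses are not known exactly. Their poses are not given: they have to be found in the camera images.
- bearing: Steel bearing, a plain ring: 47 mm outside diameter, 22 mm hole, 20 mm high, 0.14 kg. At the start it lies flat on top of the stack. Origin: centre of its underside; z up.
- carton_square: Square off-white card carton, rigid, 58 x 58 mm, 32 mm high, 0.2 kg. At the start it lies in the middle of the stack, under the bearing and on the long carton. Origin: centre of its underside; x and y parallel to its sides, z up.
- carton_long: Long, brown cardboard carton, rigid, 115 mm long (x) by 62 mm wide (y), 40 mm high, 0.35 kg. At the start it is the bottom of the stack and stands on either the round or the square pad. Origin: centre of its underside; x along its length, z up.
- filter: White oil filter, an upright closed canister of 60 mm diameter and 80 mm height (straight sides from 4 to 70 mm above its foot), 0.35 kg. At the start it stands on the oblong pad. Origin: centre of its underside; z up.
- pad_round: Dark round rubber pad, 130 mm diameter, 3 mm thick, fixed, lying on the thin blue board, with a paler disc of 58 mm printed in its middle. Place of the bearing. Origin: centre of its underside (its top is 3 mm above).
- pad_square: Dark square rubber pad, 120 x 120 mm, 3 mm thick, fixed, lying on the thin blue board beside the round pad, with a paler 70 mm square printed in its middle. Place of the square carton. Origin: centre of its underside (its top is 3 mm above); x and y parallel to its sides.
- pad_long: Dark oblong rubber pad, 180 mm (x) by 90 mm (y), 3 mm thick, fixed on the bench, with a paler oblong of 127 x 74 mm printed in its middle. Place of the long carton, lengthwise. Origin: centre of its underside (its top is 3 mm above); x along its length.
- tray: Small black open tray, 120 x 120 mm outside, 25 mm high, walls 4 mm thick, floor about 4 mm thick, fixed on the bench, empty. Place of the oil filter. Origin: centre of its underside.
- scale: Low grey bench scale, fixed, with a flat steel weighing plate of 140 x 130 mm whose top is 30 mm above the bench; the plate does not give. Free at the start: a spot to park a part. Origin: centre of the underside of its plate housing, right below the middle of the plate.
- bottle: Yellow plastic bottle with black cap, 64 mm diameter, 170 mm tall, 0.5 kg, standing loose on the bench, not part of the job: leave it standing where it is. Origin: centre of its underside.
Things that resemble listed ones, but are neither listed nor needed, are in the scene too. Leave any red look-alike of the pad_square alone.

How it is judged (in metres and radians):
At the end, for the whole second after the job is handed in: Bearing on the round pad, square carton on the square pad, long carton on the oblong pad, each flat on its pad with its centre within 15 mm of the pad's centre, the long carton within 15 degrees of lengthwise; the oil filter upright on the floor of the black tray; all at rest and released (horizontal distance between bearing and pad_round below 0.015 m and z of bearing in the frame of pad_round between -0.002 and 0.008 m and angle between each of bearing, carton_square, carton_long, filter's own z axis and vertical below 0.1 rad and linear speed of each of bearing, carton_square, carton_long, filter below 0.02 m/s and angular speed of each of bearing, carton_square, carton_long, filter below 0.2 rad/s and horizontal distance between carton_square and pad_square below 0.015 m and z of carton_square in the frame of pad_square between -0.002 and 0.008 m and horizontal distance between carton_long and pad_long below 0.015 m and z of carton_long in the frame of pad_long between -0.002 and 0.008 m and angle between the x axis of carton_long and the x axis of pad_long, either way round below 0.26 rad and horizontal distance between filter and tray below 0.035 m and z of filter in the frame of tray between -0.002 and 0.01 m); the robot touches nothing.
It fails at once if the yellow bottle is pushed more than 25 mm or tipped (distance of bottle from where it was at the start of the episode above 0.025 m or angle between bottle's own z axis and vertical above 0.35 rad).
It fails at once if the oil filter is tipped over (angle between filter's own z axis and vertical above 0.7 rad).
It also fails if it takes over 128 s, if anything falls off the work surface, if the arm or the gripper's body presses on something with over 40 N, if the wrist force passes 120 N, or if a joint passes its speed limit or range.

## Working session

There is one attempt and no reset: what is moved stays moved. The work goes in short steps, Python scripts to look and compute and a shell command to move; the robot and the scene stay as the last step left them, time stands still between calls to the robot, and variables do not carry over. Pictures are saved under pics/ and viewed, and the job is handed in when it is done.

```bash
mkdir -p pics; cat > h.py <<'E'
import numpy as np,cv2
from workcell import state,vision,job,env
def cam(n):
    m=vision.camera_model(n);f=200/np.tan(np.radians(m['fov_y'])/2)
    K=np.array([[f,0,m['cx']],[0,f,m['cy']],[0,0,1.]]);return K,np.array(m['distortion'],float),np.array(m['extrinsics'],float)
F=np.diag([1.,-1,-1])
def ray(n,u,v,z,c=None):
    K,D,E=c or cam(n)
    p=cv2.undistortPoints(np.array([[[u,v]]],float),K,D)[0,0]
    d=E[:3,:3].T@F@np.array([p[0],p[1],1]);o=-E[:3,:3].T@E[:3,3]
    return o+d*(z-o[2])/d[2]
def proj(n,P,c=None):
    K,D,E=c or cam(n)
    P=np.atleast_2d(P);q=(F@(E[:3,:3]@P.T+E[:3,3:4])).T
    return cv2.projectPoints(q,np.zeros(3),np.zeros(3),K,D)[0][:,0]
def save(n,name):
    a=vision.grab_frame(n);cv2.imwrite(f'pics/{name}.png',a[:,:,::-1]);return a
E
python3 - <<'E'
from h import *
print(state()); print(env.grasp_offset)
for n in ['scene','top','wrist']:
    save(n,n+'0');print(n,vision.camera_model(n))
E
```

```text
{'time_s': 0.0, 'qpos': array([-7.58029157e+01,  1.83515327e+01,  8.97079957e+01, -8.03031890e-04,
        7.20428782e+01, -1.14605197e+00]), 'qvel': array([ 0.0042969 ,  0.01383465, -0.03963641,  0.03635093, -0.04233502,
        0.03823502]), 'effort': array([-1.46188762e-03, -4.12465310e+01, -2.31974548e+01,  7.25170271e-02,
        4.59424895e-02, -1.48037807e-04]), 'ee_pos': array([ 152.00157426, -553.96322284,  186.9106364 ]), 'ee_rot': array([-89.99871508,   0.10240139, -74.65661427]), 'force': array([-0.79569598, -0.95270601, -0.28547878]), 'torque': array([-0.04073417, -0.01325478, -0.02330156]), 'gripper_width': 91.51139974782838}
18.8
scene {'fov_y': 44.77594342592063, 'cx': 325.288477606244, 'cy': 203.86126925634073, 'distortion': array([-0.03126164,  0.        ,  0.        ,  0.        ,  0.        ]), 'extrinsics': array([[-3.69633710e-01,  9.29043804e-01,  1.57648524e-02,
         1.10002897e+02],
       [-7.73494328e-01, -3.17058585e-01,  5.48799033e-01,
         2.89921667e+02],
       [ 5.14856723e-01,  1.90660599e-01,  8.35805654e-01,
        -1.52507342e+03],
     
[... 435 characters left out ...]
02],
       [-5.75922947e-02, -1.54407683e-02,  9.98220772e-01,
        -1.31373525e+03],
       [ 0.00000000e+00,  0.00000000e+00,  0.00000000e+00,
         1.00000000e+00]])}
wrist {'fov_y': 70.240652996267, 'cx': 316.63440738628236, 'cy': 195.91388354380862, 'distortion': array([-0.0465227,  0.       ,  0.       ,  0.       ,  0.       ]), 'extrinsics': array([[ 2.64604368e-01, -9.64352941e-01, -2.81649846e-03,
        -5.74262882e+02],
       [ 9.24869739e-01,  2.54595778e-01, -2.82483549e-01,
         3.22150323e+01],
       [ 2.73130910e-01,  7.21414869e-02,  9.59268008e-01,
        -3.91776249e+02],
       [ 0.00000000e+00,  0.00000000e+00,  0.00000000e+00,
         1.00000000e+00]])}
```

View pics/scene0.png

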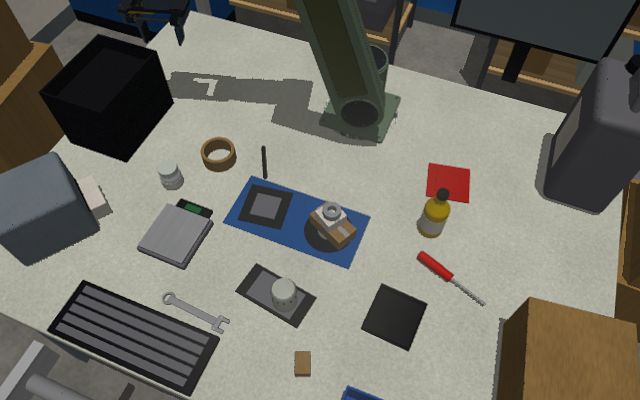

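View pics/top0.png

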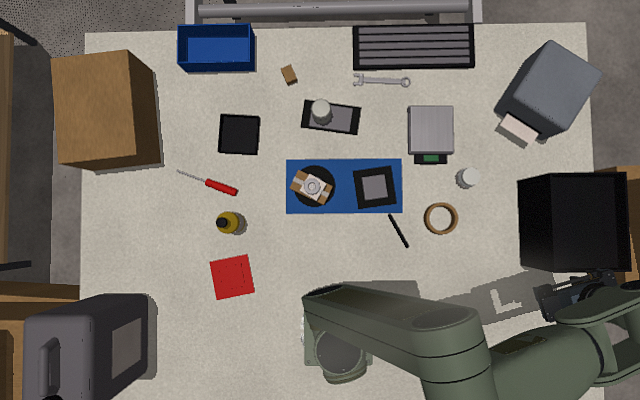

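```bash
python3 - <<'E'
from h import *
a=cv2.imread('pics/top0.png')
cv2.imwrite('pics/c1.png',cv2.resize(a[90:220,205:405],None,fx=4,fy=4,interpolation=cv2.INTER_CUBIC))
cv2.imwrite('pics/c2.png',cv2.resize(a[85:245,390:490],None,fx=3.7,fy=3.7,interpolation=cv2.INTER_CUBIC))
E
```

```text
(no output)
```

View pics/c1.png

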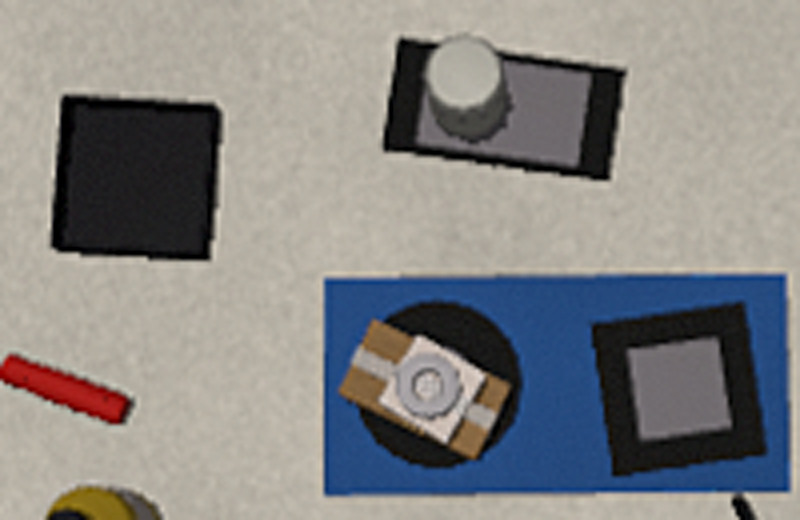

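View pics/c2.png

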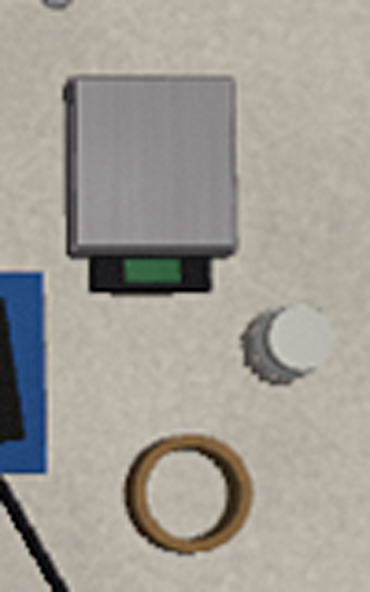

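```bash
cat >> h.py <<'E'
def quad(n,pts,z,tr,c=None):
    w=np.array([ray(n,*tr(x,y),z,c) for x,y in pts])[:,:2]
    e=[w[(i+1)%4]-w[i] for i in range(4)]
    return w.mean(0).round(1),[round(float(np.linalg.norm(k)),1) for k in e],[round(float(np.degrees(np.arctan2(k[1],k[0]))),1) for k in e]
E
python3 - <<'E'
from h import *
t=lambda x,y:(205+(x+.5)/4-.5,90+(y+.5)/4-.5)
t2=lambda x,y:(390+(x+.5)/3.7-.5,85+(y+.5)/3.7-.5)
c=cam('top')
for n,p,z in [('tray',[(63,96),(219,105),(210,259),(52,248)],25),('padlong',[(398,38),(626,69),(609,180),(385,150)],3),
('padsq',[(592,325),(742,304),(766,453),(615,475)],5),('padsq in',[(627,348),(717,337),(731,430),(640,441)],5),
('sq',[(418,335),(484,376),(446,445),(380,402)],77),('long',[(374,319),(511,382),(476,460),(339,394)],45)]:
    print(n,quad('top',p,z,t,c))
print('scale',quad('top',[(70,76),(235,76),(235,254),(72,254)],30,t2,c))
print('filter',ray('top',*t(466,74),80,c),'bearing',ray('top',*t(428,385),97,c),'rpad',ray('top',*t(438,383.5),5,c), ray('top',*t(438,300),5,c)-ray('top',*t(438,467),5,c))
print('bottle',ray('top',222,223,170,c))
E
```

```text
tray (array([603.8, 294.4]), [121.2, 119.7, 122.2, 118.5], [-94.5, 176.3, 84.9, -4.1])
padlong (array([656.4,  10.2]), [180.2, 88.7, 176.3, 89.4], [-99.0, 170.3, 81.2, -7.2])
padsq (array([ 434.6, -120.8]), [117.0, 116.6, 117.3, 117.3], [-83.0, -172.3, 97.4, 7.6])
padsq in (array([ 434.7, -120.8]), [70.0, 72.7, 70.5, 72.6], [-84.0, -172.8, 96.0, 6.8])
sq (array([431.5,  66.1]), [57.0, 57.6, 57.7, 56.4], [-122.9, 150.3, 56.0, -30.3])
long (array([434.9,  73. ]), [113.5, 64.1, 114.2, 62.2], [-115.7, 155.0, 63.4, -25.6])
scale (array([ 606.1, -294.7]), [135.9, 148.1, 133.4, 148.3], [-91.1, 178.1, 89.0, -0.9])
filter [664.08443097  37.7022927   80.        ] bearing [433.09251337  67.91344565  97.        ] rpad [442.05773302  64.89037962   5.        ] [129.51715228  -1.77268896   0.        ]
bottle [330.12327348 308.21803838 170.        ]
```

```bash
cat >> h.py <<'E'
from scipy.spatial.transform import Rotation as Ro
def go(*targets):
    s=state();p=np.array(s['ee_pos']);r=s['ee_rot'];R=Ro.from_euler('xyz',r,degrees=True).as_matrix()
    print('t',round(s['time_s'],2),'pos',p.round(1),'rot',np.round(r,1),'w',round(s['gripper_width'],1),'F',np.round(s['force'],1),'q',np.round(s['qpos'],0))
    yaw0=np.degrees(np.arctan2(R[1,0],R[0,0]))
    for x,y,z,yaw in targets:
        sh=R.T@(np.array([x,y,z])-p)/10
        turn=0 if yaw is None else -((yaw-yaw0+90)%180-90)
        # keep q6 in range: report end q6
        q6=np.degrees(np.arctan2(y,x))-(yaw0-turn)
        print((x,y,z,yaw),'-> shift',sh.round(2),'turn',round(turn,1),'q6',round((q6+180)%360-180))
E
python3 -c "
from h import *
go((433,68,190,-29))"
```

```text
t 0.15 pos [ 152.1 -554.1  187.1] rot [-90.    0.1 -74.7] w 91.6 F [-0.3 -0.4  0.3] q [-76.  18.  90.   0.  72.  -1.]
(433, 68, 190, -29) -> shift [-52.56  -0.22  43.55] turn -45.7 q6 38
```

```bash
python3 -m handwheel '[[9,[-52.6,-0.3,43.6],-46],[9,[-52.6,-0.3,43.6],-46],[9,[-52.6,-0.3,43.6],-46],[9,[-52.6,-0.3,43.6],-46],[9,[-52.6,-0.3,43.6],-46],[9,[-52.6,-0.3,43.6],-46],[9,[-52.6,-0.3,43.6],-46],[9,[-52.6,-0.3,43.6],-46],[9,[-52.6,-0.3,43.6],-46],[9,[-52.6,-0.3,43.6],-46]]' 20
python3 -c "
from h import *
go((433,68,190,-29))"
```

```text
time_s: 1.15
ee_pos: [358.1, -96.9, 190.2]
ee_rot: [-89.9, 0.0, -28.7]
force: [2.3, -1.3, 0.0]
gripper_width: 89.7
t 1.15 pos [358.1 -96.9 190.2] rot [-89.9   0.  -28.7] w 89.7 F [ 2.3 -1.3  0. ] q [-17.  -1. 113.   0.  68.  12.]
(433, 68, 190, -29) -> shift [-1.34  0.03 18.06] turn 0.3 q6 38
```

```bash
python3 -m handwheel '[[9,[-1.3,0,18],0],[9,[-1.3,0,18],0],[9,[-1.3,0,18],0],[9,[-1.3,0,18],0],[9,[-1.3,0,18],0],[9,[-1.3,0,18],0],[9,[-1.3,0,18],0]]'
python3 -c "
from h import *
go((433,68,79,-29))
import pickle
c=cam('wrist');pickle.dump(c,open('w1.pkl','wb'));save('wrist','w1')"
```

```text
time_s: 1.85
ee_pos: [432.3, 66.4, 190.1]
ee_rot: [-90.0, 0.0, -28.7]
force: [0.7, -0.1, -0.7]
gripper_width: 90.3
t 1.85 pos [432.3  66.4 190.1] rot [-90.    0.  -28.7] w 90.3 F [ 0.7 -0.1 -0.7] q [  7.   6. 106.   0.  68.  36.]
(433, 68, 79, -29) -> shift [-1.000e-02  1.111e+01  1.700e-01] turn 0.3 q6 38
```

View pics/w1.png

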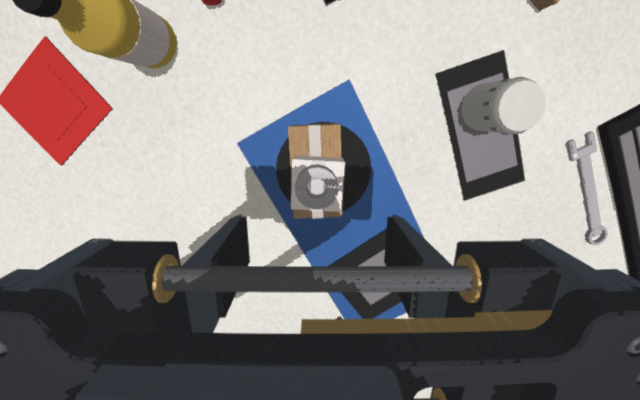

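```bash
python3 - <<'E'
from h import *
import pickle
c=pickle.load(open('w1.pkl','rb'))
a=cv2.imread('pics/w1.png')
cv2.imwrite('pics/w1c.png',cv2.resize(a[110:240,260:390],None,fx=4.5,fy=4.5,interpolation=cv2.INTER_CUBIC))
print(ray('wrist',316.5,186.5,97,c),ray('wrist',320,170,5,c))
print(quad('wrist',[(436,74),(503,51),(525,179),(464,199)],3,lambda x,y:(x,y),c))
E
```

```text
[434.37664525  70.96169235  97.        ] [438.09929041  68.36829383   5.        ]
(array([656. ,  12.3]), [88.3, 175.7, 89.8, 175.6], [-9.4, -98.6, 170.5, 80.9])
```

View pics/w1c.png

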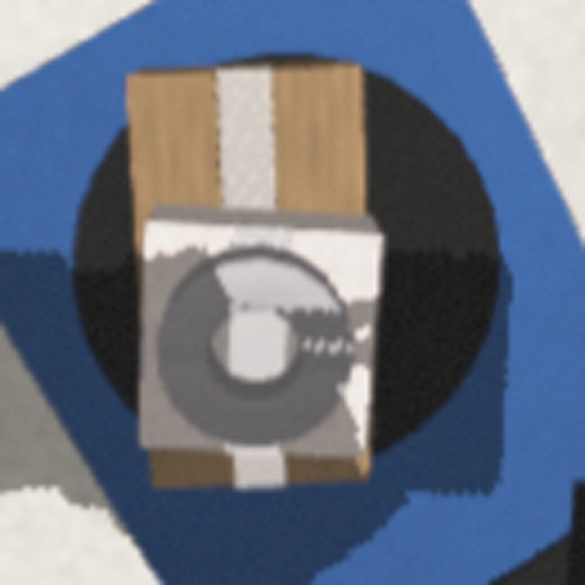

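```bash
python3 - <<'E'
from h import *
import pickle
c=pickle.load(open('w1.pkl','rb'))
t=lambda x,y:(260+x/4.5,110+y/4.5)
print('rpad',ray('wrist',*t(286,260),5,c))
print('sq',quad('wrist',[(148,220),(384,234),(368,458),(139,446)],77,t,c))
print('long',quad('wrist',[(127,73),(361,64),(370,480),(151,487)],45,t,c))
go((434,69.5,79,-29))
E
```

```text
rpad [443.80146661  68.74381836   5.        ]
sq (array([433.3,  66.3]), [57.5, 57.8, 58.7, 58.1], [-32.1, -121.2, 148.2, 57.7])
long (array([435.4,  74. ]), [60.9, 115.0, 62.3, 114.9], [-26.6, -116.1, 153.3, 63.1])
t 1.9 pos [432.4  66.2 190.2] rot [-90.    0.  -28.8] w 90.2 F [ 0.3  0.2 -0.3] q [  7.   6. 106.   0.  68.  36.]
(434, 69.5, 79, -29) -> shift [-1.000e-02  1.112e+01  3.600e-01] turn 0.2 q6 38
```

```bash
python3 -m handwheel '[[7.5,[0,4,0.35],0],[7.5,[0,8,0.35],0],[7.5,[0,10,0.35],0],[7.5,[0,11,0.35],0],[7.5,[0,11,0.35],0],[4,[0,11,0.35],0],[4,[0,11,0.35],0],[4,[0,11,0.35],0],[4,[0,11,0.35],0],[4,[0,11,0.35],0]]' 25
python3 -m handwheel '[[4,[0,0,0],0],[4,[0,0,0],0],[4,[0,0,0],0]]'
python3 -c "
from h import *
go((433,68,190,-29))"
```

```text
time_s: 2.9
ee_pos: [434.3, 69.4, 80.6]
ee_rot: [-89.9, -0.0, -28.8]
force: [0.6, -0.0, -0.4]
gripper_width: 41.0
time_s: 3.2
ee_pos: [434.3, 69.5, 80.6]
ee_rot: [-89.9, -0.0, -28.7]
force: [-0.2, -0.4, 0.4]
gripper_width: 40.1
t 3.2 pos [434.3  69.5  80.6] rot [-89.9  -0.  -28.7] w 40.1 F [-0.2 -0.4  0.4] q [  8.  12. 116.   0.  52.  36.]
(433, 68, 190, -29) -> shift [ -0.04 -10.94  -0.18] turn 0.3 q6 38
```

```bash
python3 -c "
from h import *
save('wrist','w2');a=save('scene','s2');cv2.imwrite('pics/s2c.png',cv2.resize(a[150:290,240:440,::-1],None,fx=4,fy=4))"
```

```text
(no output)
```

View pics/w2.png

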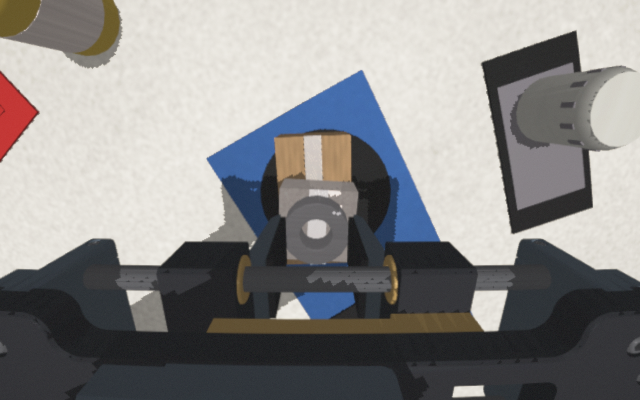

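View pics/s2c.png

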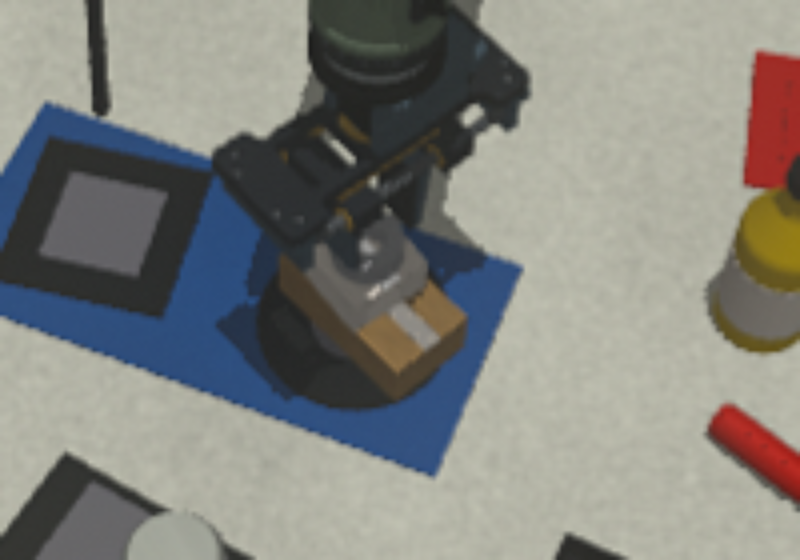

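```bash
python3 -c "
from h import *
c=cam('wrist');s=state();p=s['ee_pos']
print(p,proj('wrist',[p,p+[0,0,16.5]],c),ray('wrist',317,227,97,c))
a=cv2.imread('pics/w2.png');cv2.imwrite('pics/w2c.png',cv2.resize(a[160:340,220:420],None,fx=3.3,fy=3.3))
print(vision.camera_model('wrist')['extrinsics'])
"
```

```text
[434.26869248  69.45150691  80.56921375] [[316.67862931 224.33080528]
 [316.64713421 233.37983414]] [436.73215823  73.44283479  97.        ]
[[ 8.76740100e-01 -4.80962237e-01 -1.45730272e-03 -3.47187041e+02]
 [ 4.61307650e-01  8.41761647e-01 -2.80415017e-01 -2.57258507e+02]
 [ 1.36095735e-01  2.45178826e-01  9.59877750e-01 -3.64090110e+02]
 [ 0.00000000e+00  0.00000000e+00  0.00000000e+00  1.00000000e+00]]
```

View pics/w2c.png

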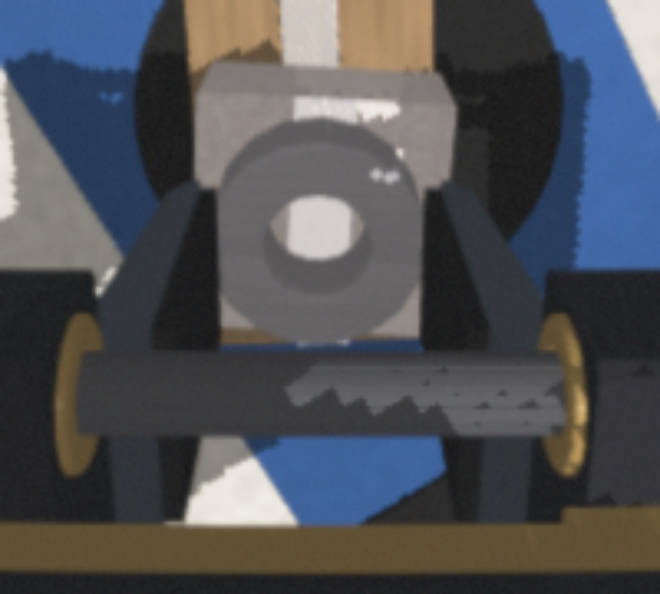

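```bash
python3 -m handwheel '[[3,[0,0,0],0],[3,[0,0,0],0],[3,[0,0,0],0]]' 25
python3 -m handwheel '[[3,[0,-1,0],0],[3,[0,-2,0],0],[3,[0,-4,0],0],[3,[0,-4,0],0],[3,[0,-4,0],0]]' 25
python3 -c "
from h import *
a=save('wrist','w3')
a=save('scene','s3');cv2.imwrite('pics/s3c.png',cv2.resize(a[150:290,240:440,::-1],None,fx=4,fy=4))"
```

```text
time_s: 3.6
ee_pos: [434.2, 69.4, 80.6]
ee_rot: [-90.0, -0.0, -28.7]
force: [-0.1, 0.5, 0.7]
gripper_width: 29.9
time_s: 4.1
ee_pos: [434.7, 69.5, 121.2]
ee_rot: [-89.9, -0.1, -28.7]
force: [-0.2, -0.3, -0.8]
gripper_width: 30.0
```

View pics/w3.png

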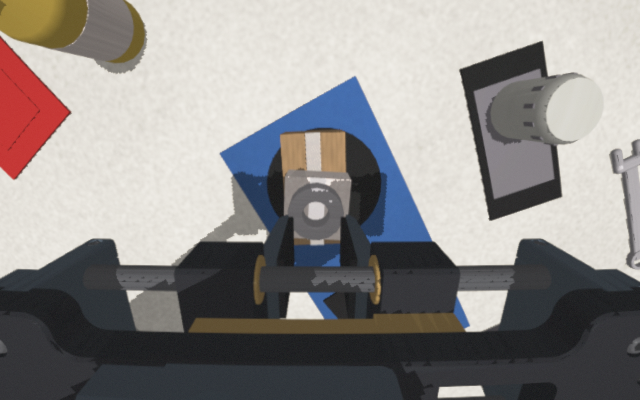

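View pics/s3c.png

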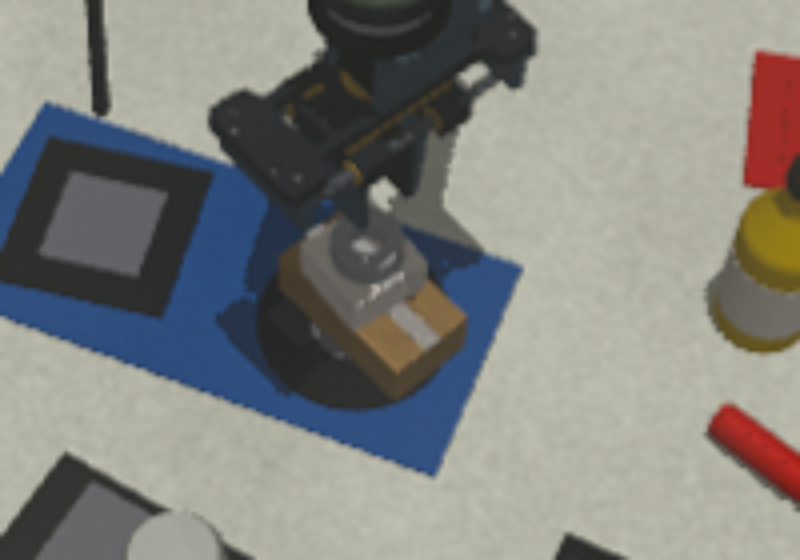

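```bash
python3 -c "
from h import *
c=cam('wrist');s=state();p=s['ee_pos'];R=Ro.from_euler('xyz',s['ee_rot'],degrees=True).as_matrix()
P=[p+R@np.array([a,-g,b]) for a in(-15,15) for b in (-16,16) for g in (0,18.8)]
print(proj('wrist',P,c).round(0))
a=cv2.imread('pics/w3.png');
for q in proj('wrist',P,c): cv2.circle(a,tuple(int(round(k)) for k in q),1,(0,0,255),-1)
cv2.imwrite('pics/w3c.png',cv2.resize(a[160:340,220:420],None,fx=3.3,fy=3.3))
"
```

```text
[[297. 244.]
 [295. 256.]
 [296. 204.]
 [294. 213.]
 [336. 244.]
 [338. 256.]
 [337. 204.]
 [339. 213.]]
```

View pics/w3c.png

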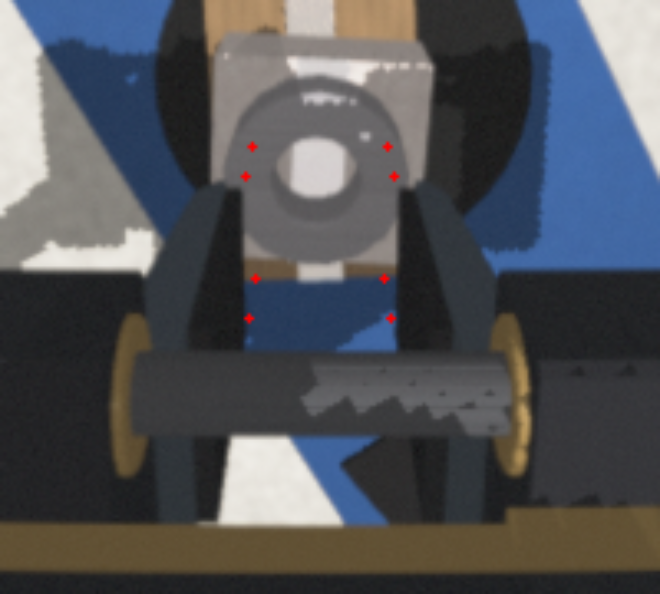

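```bash
python3 -c "
from h import *
c=cam('scene');s=state();p=s['ee_pos'];R=Ro.from_euler('xyz',s['ee_rot'],degrees=True).as_matrix()
a=cv2.imread('pics/s3.png')[150:290,240:440];a=cv2.resize(a,None,fx=4,fy=4,interpolation=cv2.INTER_CUBIC)
for g,col in ((0,(0,0,255)),(30,(0,255,0))):
  P=[p+R@np.array([a_,-g,b]) for a_ in(-15,15) for b in (-16,16)]
  for q in proj('scene',P,c): cv2.circle(a,(int((q[0]-240)*4),int((q[1]-150)*4)),3,col,-1)
cv2.imwrite('pics/s3d.png',a[150:350,200:520].repeat(2,0).repeat(2,1))
print(vision.camera_model('wrist')['extrinsics'],p)
"
```

```text
[[ 8.76740277e-01 -4.80959144e-01 -2.18821447e-03 -3.46632521e+02]
 [ 4.61050500e-01  8.41727012e-01 -2.80941405e-01 -2.45654042e+02]
 [ 1.36963217e-01  2.45303768e-01  9.59722428e-01 -4.02372618e+02]
 [ 0.00000000e+00  0.00000000e+00  0.00000000e+00  1.00000000e+00]] [433.72256429  69.34505571 120.17885017]
```

View pics/s3d.png

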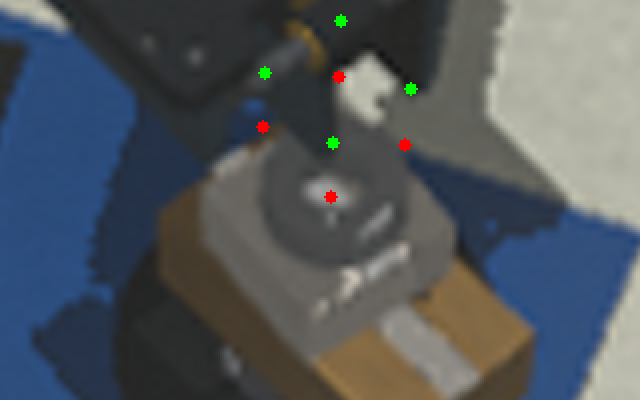

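```bash
python3 -m handwheel '[[7.2,[0,0,0],0],[7.2,[0,0,0],0],[7.2,[0,0,0],0],[7.2,[0,2,0],0],[7.2,[0,4,0],0],[7.2,[0,5,0],0],[7.2,[0,6,0.1],0],[7.2,[0,6,0.1],0],[7.2,[0,6,0.1],0]]' 25
python3 -m handwheel '[[4,[0,0,0],0],[4,[0,0,0],0],[4,[0,0,0],0],[4,[0,0,0],0],[4,[0,0,0],0]]' 25
python3 -c "
from h import *
a=save('wrist','w4')
cv2.imwrite('pics/w4c.png',cv2.resize(a[120:340,200:440,::-1],None,fx=2.7,fy=2.7))"
```

```text
time_s: 5.1
ee_pos: [434.6, 70.3, 60.5]
ee_rot: [-90.0, 0.0, -28.7]
force: [0.8, -0.0, -0.8]
gripper_width: 72.0
time_s: 5.6
ee_pos: [434.8, 70.4, 60.8]
ee_rot: [-89.9, -0.0, -28.7]
force: [-0.4, -0.5, 3.1]
gripper_width: 46.1
```

View pics/w4c.png

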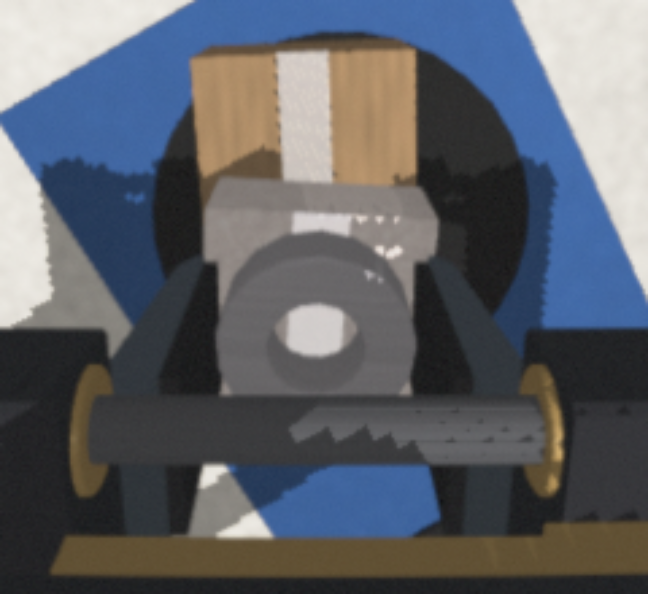

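```bash
python3 -m handwheel '[[6,[0,0,0],0],[6,[0,0,0],0],[6,[0,0.3,0],0],[6,[0,0.6,0],0],[6,[0,0.6,0],0],[4,[0,0.6,0],0],[4,[0,0.6,0],0],[4,[0,0.6,0],0],[4,[0,0.6,0],0]]' 25
python3 -c "
from h import *
c=cam('wrist');s=state();p=s['ee_pos'];R=Ro.from_euler('xyz',s['ee_rot'],degrees=True).as_matrix()
p=p+[0,0,6]
c[2][:3,3]-=c[2][:3,:3]@np.array([0,0,6.])
for u,v,z in ((200+212/2.7,120+258/2.7,88),(200+425/2.7,120+258/2.7,88),(200+316/2.7,120+332/2.7,97)): print((R.T@(ray('wrist',u,v,z,c)-p)).round(1))
"
```

```text
time_s: 6.55
ee_pos: [434.8, 70.4, 54.8]
ee_rot: [-89.9, -0.0, -28.7]
force: [-0.2, 0.0, -1.4]
gripper_width: 46.3
[-24.1 -27.2  17. ]
[ 25.8 -27.2  17. ]
[  0.3 -36.2   2.3]
```

```bash
python3 -m handwheel '[[4,[0,-1,0],0],[4,[0,-3,0],0],[4,[0,-6,0],0],[4,[0,-10,0],0],[4,[0,-10,0],0],[4,[0,-10,0],0]]' 25
python3 -c "
from h import *
a=save('wrist','w5')
cv2.imwrite('pics/w5c.png',cv2.resize(a[100:340,180:460,::-1],None,fx=2.5,fy=2.5))
go((600,-295,140,-90))"
```

```text
time_s: 7.15
ee_pos: [435.0, 70.3, 155.8]
ee_rot: [-89.9, -0.1, -28.7]
force: [-0.6, -0.7, -1.5]
gripper_width: 46.4
t 7.2 pos [434.1  70.2 154.6] rot [-90.    0.  -28.7] w 46.6 F [-0.7 -0.8 -1.7] q [  8.   8. 109.   0.  63.  36.]
(600, -295, 140, -90) -> shift [ 32.11   1.43 -24.04] turn 61.3 q6 64
```

View pics/w5c.png

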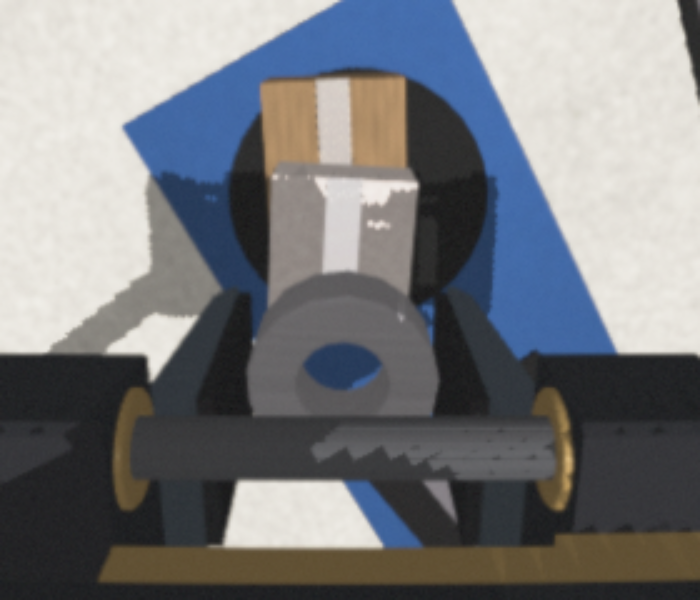

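```bash
python3 -c "
from h import *
go((604,-292,60,None))"
```

```text
t 7.2 pos [434.1  70.2 154.6] rot [-90.    0.  -28.7] w 46.6 F [-0.7 -0.8 -1.7] q [  8.   8. 109.   0.  63.  36.]
(604, -292, 60, None) -> shift [ 32.32   9.43 -23.59] turn 0 q6 3
```

```bash
python3 -m handwheel '[[4,[32.3,0,-23.6],0],[4,[32.3,0,-23.6],0],[4,[32.3,0,-23.6],0],[4,[32.3,0,-23.6],0],[4,[32.3,0,-23.6],0],[4,[32.3,0,-23.6],0],[4,[32.3,0,-23.6],0],[4,[32.3,0,-23.6],0],[4,[32.3,5,-23.6],0],[4,[32.3,9.4,-23.6],0]]' 25
python3 -m handwheel '[[4,[0,0,0],0],[4,[0,0,0],0]]'
python3 -c "
from h import *
save('wrist','w6')
go((604,-292,9,None))"
```

```text
time_s: 8.2
ee_pos: [603.4, -293.5, 57.2]
ee_rot: [-90.0, 0.1, -28.9]
force: [-1.2, 0.5, -3.0]
gripper_width: 46.8
time_s: 8.4
ee_pos: [602.2, -293.1, 55.4]
ee_rot: [-90.0, 0.4, -28.9]
force: [1.0, 0.7, -1.5]
gripper_width: 46.7
t 8.45 pos [ 603.9 -293.6   57.8] rot [-90.    0.1 -28.9] w 46.5 F [ 0.4  0.9 -0.1] q [-27.  32.  86.   0.  62.   2.]
(604, -292, 9, None) -> shift [-0.07  4.88  0.15] turn 0 q6 3
```

View pics/w6.png

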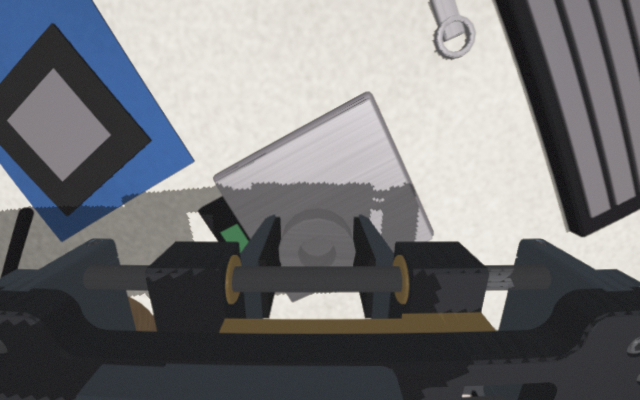

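```bash
python3 -m handwheel '[[4,[0,2,0],0],[4,[0,3.5,0],0],[4,[0,4.3,0],0],[4,[0,4.5,0],0],[4,[0,4.7,0],0],[4,[0,4.7,0],0],[4,[0,4.7,0],0]]' 25
```

```text
time_s: 9.15
ee_pos: [604.3, -293.8, 11.5]
ee_rot: [-90.0, -0.0, -28.9]
force: [-0.1, 0.3, -0.8]
gripper_width: 46.3
```

```bash
python3 -m handwheel '[[4,[0,0.1,0],0],[4,[0,0.2,0],0],[4,[0,0.3,0],0],[4,[0,0.3,0],0]]' 25; python3 -m handwheel '[[4,[0,0.1,0],0],[4,[0,0.1,0],0]]' 25
```

```text
time_s: 9.55
ee_pos: [604.1, -293.8, 8.3]
ee_rot: [-90.0, 0.0, -28.9]
force: [0.4, 0.8, -2.6]
gripper_width: 46.7
time_s: 9.75
ee_pos: [604.0, -293.7, 7.1]
ee_rot: [-90.0, 0.0, -28.9]
force: [-0.3, 1.0, -1.6]
gripper_width: 46.6
```

```bash
python3 -m handwheel '[[4,[0,0.1,0],0],[4,[0,0.2,0],0],[4,[0,0.2,0],0]]' 25; python3 -m handwheel '[[4,[0,0.1,0],0],[4,[0,0.2,0],0],[4,[0,0.2,0],0]]' 25
```

```text
time_s: 10.05
ee_pos: [604.2, -293.7, 6.7]
ee_rot: [-90.0, -0.0, -28.9]
force: [-3.5, 2.2, 6.4]
gripper_width: 47.0
time_s: 10.35
ee_pos: [604.2, -293.8, 6.7]
ee_rot: [-90.0, -0.0, -28.9]
force: [-2.9, 1.0, 9.4]
gripper_width: 46.6
```

```bash
python3 -m handwheel '[[6.5,[0,0,0],0],[6.5,[0,0,0],0],[6.5,[0,0,0],0],[6.5,[0,-2,0],0],[6.5,[0,-5,0],0],[7.2,[0,-9,0],0],[7.2,[0,-14,0],0],[7.2,[0,-14,0],0]]' 25
python3 -c "
from h import *
save('wrist','w7')
go((432.3,67,150,-32))"
```

```text
time_s: 11.15
ee_pos: [608.3, -295.9, 154.6]
ee_rot: [-89.9, -0.9, -28.9]
force: [-0.0, -0.8, 1.0]
gripper_width: 71.9
t 11.2 pos [ 606.4 -294.9  150.8] rot [-90.   -0.5 -28.9] w 72.2 F [ 0.1 -0.1 -0.3] q [-27.  28.  79.   0.  72.   2.]
(432.3, 67, 150, -32) -> shift [-32.72  -0.2   23.29] turn 3.1 q6 41
```

View pics/w7.png

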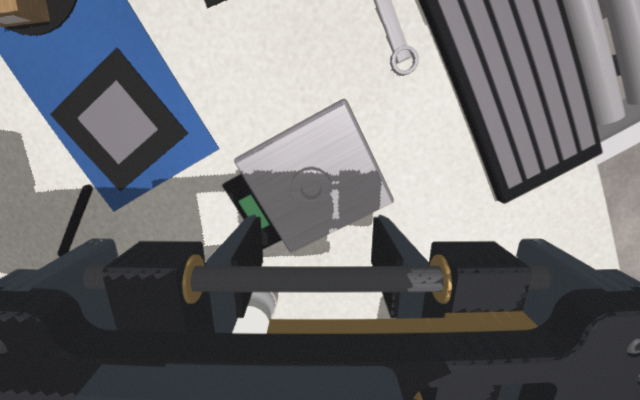

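```bash
python3 -m handwheel '[[7.2,[-32.7,0,23.3],3],[7.2,[-32.7,0,23.3],3],[7.2,[-32.7,0,23.3],3],[7.2,[-32.7,0,23.3],3],[7.2,[-32.7,0,23.3],3],[7.2,[-32.7,0,23.3],3],[7.2,[-32.7,0,23.3],3],[7.2,[-32.7,0,23.3],3],[7.2,[-32.7,0,23.3],3],[7.2,[-32.7,0,23.3],3]]' 25
python3 -c "
from h import *
go((432.3,66.5,22,-32))"
```

```text
time_s: 12.2
ee_pos: [431.7, 67.5, 147.1]
ee_rot: [-90.0, -0.5, -31.7]
force: [-0.6, -0.5, 0.7]
gripper_width: 71.9
t 12.2 pos [431.7  67.5 147.1] rot [-90.   -0.5 -31.7] w 71.9 F [-0.6 -0.5  0.7] q [  8.   8. 110.  -0.  62.  40.]
(432.3, 66.5, 22, -32) -> shift [-0.   12.51 -0.06] turn 0.3 q6 41
```

```bash
python3 -m handwheel '[[7.2,[0,4,0],0],[7.2,[0,8,0],0],[7.2,[0,10.5,0],0],[7.2,[0,12,0],0],[7.2,[0,12.4,0],0],[7.2,[0,12.4,0],0],[5,[0,12.4,0],0],[5,[0,12.4,0],0],[5,[0,12.4,0],0],[5,[0,12.4,0],0]]' 25
python3 -m handwheel '[[5,[0,-1,0],0],[5,[0,-2,0],0],[5,[0,-5,0],0],[5,[0,-9,0],0],[5,[0,-9,0],0],[5,[0,-9,0],0]]' 25
python3 -c "
from h import *
save('wrist','w8')
go((434.6,-120.8,60,-82.5),(434.6,-120.8,60,7.5))"
```

```text
time_s: 13.2
ee_pos: [433.5, 66.9, 23.9]
ee_rot: [-89.9, -0.6, -31.7]
force: [0.9, -3.0, 3.6]
gripper_width: 57.6
time_s: 13.8
ee_pos: [432.7, 67.5, 114.7]
ee_rot: [-89.9, -0.7, -31.7]
force: [0.2, -0.1, -4.0]
gripper_width: 58.2
t 13.85 pos [431.7  67.3 113.6] rot [-90.   -0.6 -31.7] w 57.7 F [-0.8 -0.6 -3.7] q [  8.  10. 113.  -0.  57.  40.]
(434.6, -120.8, 60, -82.5) -> shift [ 10.07   5.45 -15.86] turn 50.8 q6 67
(434.6, -120.8, 60, 7.5) -> shift [ 10.07   5.45 -15.86] turn -39.2 q6 -23
```

View pics/w8.png

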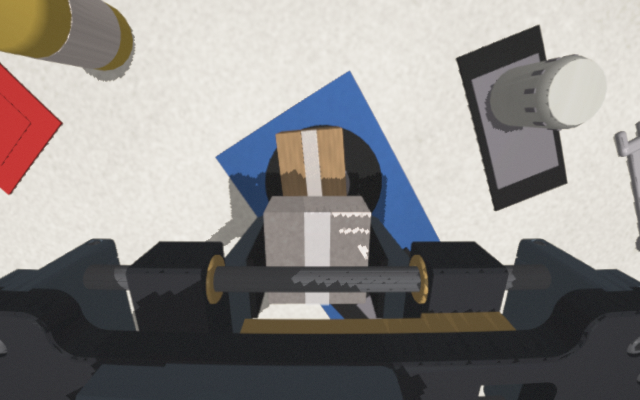

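```bash
python3 -m handwheel '[[5,[5,0,-8],-20],[5,[10,0,-15.8],-39],[5,[10,0,-15.8],-39],[5,[10,0,-15.8],-39],[5,[10,0,-15.8],-39],[5,[10,0,-15.8],-39],[5,[10,0,-15.8],-39],[5,[10,0,-15.8],-39]]' 25
python3 -c "
from h import *
import pickle
c=cam('wrist');pickle.dump(c,open('w9.pkl','wb'));save('wrist','w9');save('top','t9')
go((434.6,-120.3,10,7.5))"
```

```text
time_s: 14.65
ee_pos: [432.8, -119.2, 113.2]
ee_rot: [-90.2, -0.3, 7.3]
force: [0.8, -0.7, -3.5]
gripper_width: 58.1
t 14.75 pos [ 433.3 -119.   113.8] rot [-90.3  -0.4   7.4] w 58.2 F [ 0.8  0.5 -2.8] q [-17.  11. 112.  -0.  57. -24.]
(434.6, -120.3, 10, 7.5) -> shift [ 0.05 10.38 -0.09] turn -0.1 q6 -23
```

View pics/w9.png

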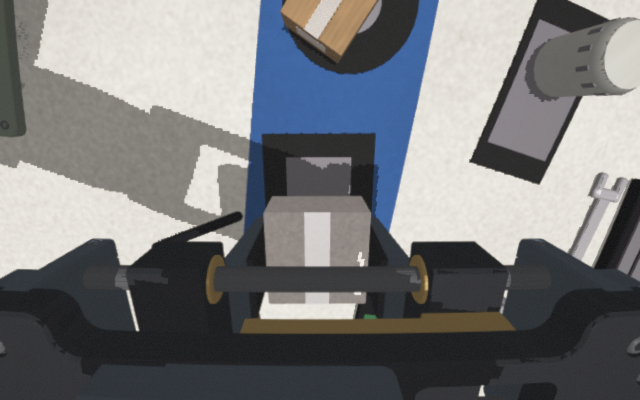

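```bash
python3 -c "
from h import *
import pickle
c=pickle.load(open('w9.pkl','rb'))
P=[ray('wrist',u,v,5,c)[:2] for u,v in ((262,135),(375,133),(286,158),(352,157))]
print(np.round(P,1))
d=(P[1]-P[0])/np.linalg.norm(P[1]-P[0]);n=np.array([d[1],-d[0]]);print(np.linalg.norm(P[1]-P[0]),d)
print((P[0]+P[1])/2+n*60,(P[2]+P[3])/2+n*35)
a=cv2.imread('pics/t9.png');cv2.imwrite('pics/t9c.png',cv2.resize(a[150:220,280:410],None,fx=5,fy=5))
"
```

```text
[[368.8 -70.1]
 [486.4 -53. ]
 [396.2 -91.2]
 [466.4 -81.1]]
118.87303460828011 [0.98957945 0.14398786]
[ 436.2229266  -120.91317612] [ 436.36001267 -120.79219548]
```

View pics/t9c.png

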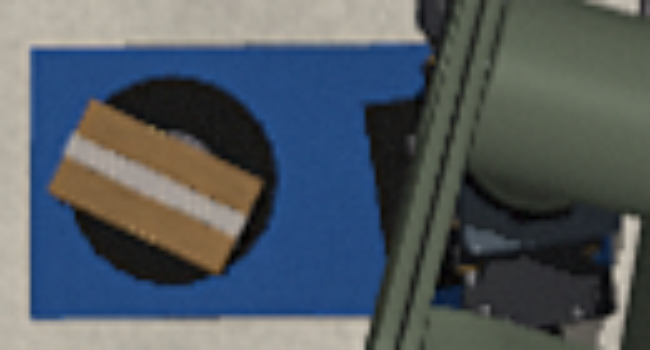

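```bash
python3 -m handwheel '[[5,[0.2,3,-0.2],0],[5,[0.2,6,-0.2],0],[5,[0.2,9,-0.2],0],[5,[0.2,11,-0.2],0],[5,[0.2,12,-0.2],0],[5,[0.2,12.4,-0.2],0],[5,[0.2,12.6,-0.2],0],[5,[0.2,12.6,-0.2],0]]' 25
python3 -m handwheel '[[5,[0,0.1,0],0],[5,[0,0.2,0],0],[5,[0,0.2,0],0]]' 25
```

```text
time_s: 15.55
ee_pos: [437.1, -121.4, -11.5]
ee_rot: [-90.3, -0.4, 7.4]
force: [0.8, 0.3, -2.2]
gripper_width: 58.1
time_s: 15.85
ee_pos: [437.3, -121.5, -13.2]
ee_rot: [-90.3, -0.5, 7.4]
force: [-0.3, 0.0, -3.2]
gripper_width: 58.0
```

```bash
python3 -m handwheel '[[5,[0,0.1,0],0],[5,[0,0.2,0],0],[5,[0,0.2,0],0]]' 25
python3 -m handwheel '[[5,[0,0.1,0],0],[5,[0,0.2,0],0],[5,[0,0.2,0],0]]' 25
```

```text
time_s: 16.15
ee_pos: [437.2, -121.5, -15.3]
ee_rot: [-90.3, -0.5, 7.4]
force: [-0.7, 0.1, -3.0]
gripper_width: 57.7
time_s: 16.45
ee_pos: [437.4, -121.6, -16.2]
ee_rot: [-90.3, -0.5, 7.4]
force: [-1.3, -0.4, 10.5]
gripper_width: 57.9
```

```bash
python3 -m handwheel '[[7.2,[0,0,0],0],[7.2,[0,0,0],0],[7.2,[0,0,0],0],[7.2,[0,-2,0],0],[7.2,[0,-5,0],0],[7.2,[0,-9,0],0],[7.2,[0,-13,0],0],[7.2,[0,-15,0],0],[7.2,[0,-15,0],0],[7.2,[0,-15,0],0]]' 25
python3 -c "
from h import *
save('wrist','w10')
go((664,39,130,-90),(664,39,130,90),(664,39,130,-10))"
```

```text
time_s: 17.45
ee_pos: [435.7, -120.8, 133.4]
ee_rot: [-90.3, -0.5, 7.4]
force: [-0.8, -0.9, -0.4]
gripper_width: 71.7
t 17.5 pos [ 435.1 -120.6  132.6] rot [-90.3  -0.4   7.4] w 72.0 F [ 0.4 -0.1 -0.2] q [-17.  10. 110.  -0.  60. -24.]
(664, 39, 130, -90) -> shift [24.74  0.35 12.9 ] turn -82.6 q6 -87
(664, 39, 130, 90) -> shift [24.74  0.35 12.9 ] turn -82.6 q6 -87
(664, 39, 130, -10) -> shift [24.74  0.35 12.9 ] turn 17.4 q6 13
```

View pics/w10.png

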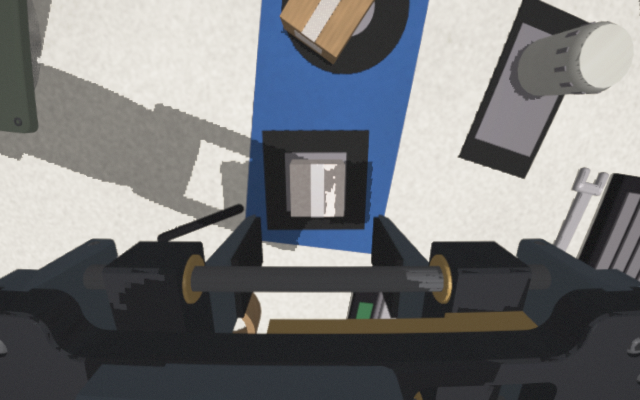

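```bash
python3 -m handwheel '[[8.8,[24.7,0,12.9],0],[8.8,[24.7,0,12.9],0],[8.8,[24.7,0,12.9],0],[8.8,[24.7,0,12.9],0],[8.8,[24.7,0,12.9],0],[8.8,[24.7,0,12.9],0],[8.8,[24.7,0,12.9],0],[8.8,[24.7,0,12.9],0],[8.8,[24.7,0,12.9],0],[8.8,[24.7,0,12.9],0]]' 25
python3 -c "
from h import *
import pickle
c=cam('wrist');pickle.dump(c,open('w11.pkl','wb'));save('wrist','w11')
go((664,39,14,None))"
```

```text
time_s: 18.5
ee_pos: [662.4, 38.0, 133.2]
ee_rot: [-90.3, -0.3, 7.3]
force: [-0.5, -0.0, -0.2]
gripper_width: 87.9
t 18.55 pos [662.7  38.1 133.6] rot [-90.3  -0.3   7.3] w 87.5 F [-0.4  0.5  0.6] q [ 2. 28. 82. -0. 70. -5.]
(664, 39, 14, None) -> shift [ 0.08 11.96  0.13] turn 0 q6 -4
```

View pics/w11.png

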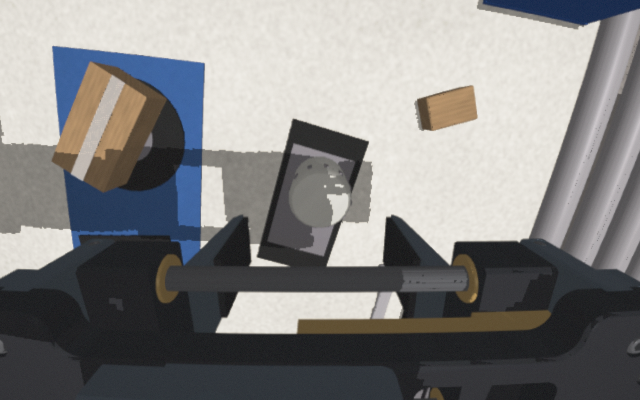

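```bash
python3 -c "
from h import *
import pickle
c=pickle.load(open('w11.pkl','rb'))
print(ray('wrist',319,197,83,c),ray('wrist',289,197,83,c),ray('wrist',319,226,83,c))
print('padlong',quad('wrist',[(293,119),(368,142),(327,270),(258,256)],3,lambda x,y:(x,y),c))
"
```

```text
[663.73665128  44.38198201  83.        ] [636.84377979  40.96900447  83.        ] [667.3923857   16.37328586  83.        ]
padlong (array([658.4,  13.7]), [88.3, 170.5, 90.9, 176.3], [-9.3, -98.0, 174.3, 81.2])
```

```bash
python3 -m handwheel '[[8.8,[0.1,4,0.3],0],[8.8,[0.1,8,0.3],0],[8.8,[0.1,10.5,0.3],0],[8.8,[0.1,11.8,0.3],0],[8.8,[0.1,11.8,0.3],0],[8.8,[0.1,11.8,0.3],0]]' 20
python3 -c "
from h import *
a=save('wrist','w12')
go((664,41,14,None))"
```

```text
time_s: 19.15
ee_pos: [664.9, 40.5, 16.9]
ee_rot: [-90.3, -0.5, 7.3]
force: [-0.5, -0.5, 0.4]
gripper_width: 88.3
t 19.2 pos [665.3  40.6  17.5] rot [-90.3  -0.5   7.3] w 87.7 F [-0.3  0.1  1.1] q [ 3. 34. 90. -0. 56. -4.]
(664, 41, 14, None) -> shift [-0.13  0.34  0.06] turn 0 q6 -4
```

View pics/w12.png

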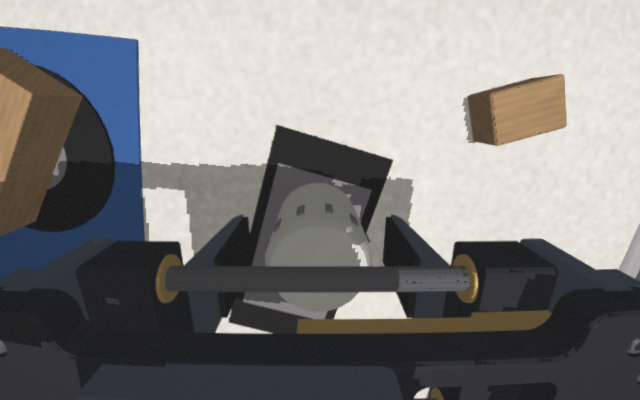

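Filter is centred between the fingers (around column 317). Close and lift.

```bash
python3 -m handwheel '[[5,[-0.1,0.2,0],0],[5,[-0.1,0.2,0],0],[5,[-0.1,0.2,0],0],[5,[-0.1,0.2,0],0],[5,[-0.1,0.2,0],0],[5,[-0.1,0.2,0],0],[5,[-0.1,0.2,0],0]]' 30
python3 -m handwheel '[[5,[0,-1,0],0],[5,[0,-2,0],0],[5,[0,-4,0],0],[5,[0,-7,0],0],[5,[0,-7,0],0],[5,[0,-7,0],0]]' 30
python3 -c "
from h import *
a=save('wrist','w13');save('top','t13')
go((603.8,294.8,85,None))"
```

```text
time_s: 19.9
ee_pos: [665.1, 40.5, 16.0]
ee_rot: [-90.3, -0.6, 7.3]
force: [1.7, -0.3, 4.0]
gripper_width: 59.3
time_s: 20.5
ee_pos: [664.0, 40.8, 86.0]
ee_rot: [-90.3, -0.6, 7.3]
force: [-0.3, 0.8, -4.5]
gripper_width: 58.8
t 20.6 pos [662.8  40.7  84.1] rot [-90.3  -0.4   7.3] w 59.2 F [-0.3 -0.6 -5. ] q [ 3. 30. 86. -0. 64. -4.]
(603.8, 294.8, 85, None) -> shift [-2.63 -0.24 25.95] turn 0 q6 19
```

View pics/w13.png

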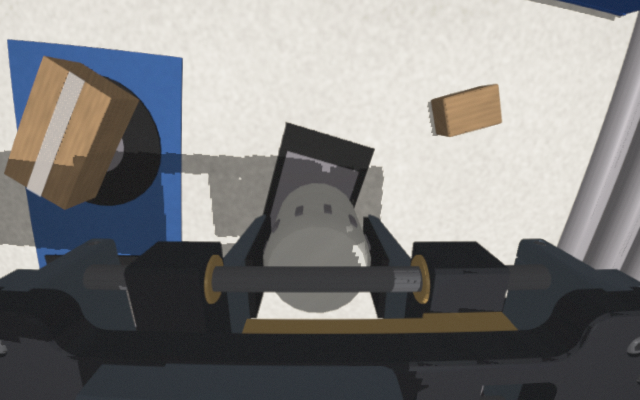

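```bash
python3 -m handwheel '[[5,[-0.3,0,3],0],[5,[-0.6,0,6],0],[5,[-1,0,10],0],[5,[-1.4,0,14],0],[5,[-1.8,0,18],0],[5,[-2.2,0,21.5],0],[5,[-2.6,0,24],0],[5,[-2.6,0,26],0],[5,[-2.6,0,26],0],[5,[-2.6,0,26],0]]' 30
python3 -c "
from h import *
import pickle
c=cam('wrist');pickle.dump(c,open('w14.pkl','wb'));
a=save('wrist','w14');save('scene','s14')
go((603.8,294.8,18,None))"
```

```text
time_s: 21.6
ee_pos: [603.8, 294.9, 81.5]
ee_rot: [-90.4, -0.3, 7.3]
force: [0.7, -0.5, -3.7]
gripper_width: 59.0
t 21.7 pos [604.2 294.1  82. ] rot [-90.4  -0.3   7.2] w 59.3 F [ 0.4 -0.2 -4.5] q [25. 31. 85. -0. 64. 18.]
(603.8, 294.8, 18, None) -> shift [-0.06  6.4   0.12] turn 0 q6 19
```

View pics/w14.png

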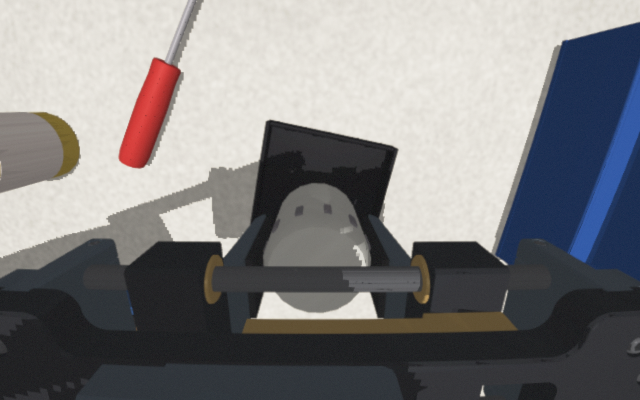

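View pics/s14.png

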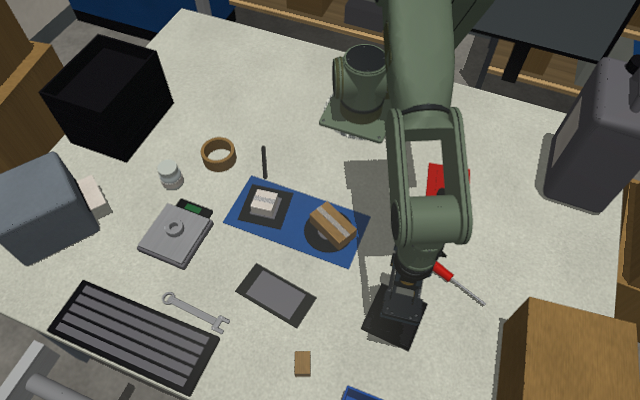

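```bash
python3 -c "
from h import *
import pickle
c=pickle.load(open('w14.pkl','rb'))
P=[ray('wrist',u,v,25,c)[:2] for u,v in ((266,122),(397,148))]
d=(P[1]-P[0])/np.linalg.norm(P[1]-P[0]);n=np.array([d[1],-d[0]]);print(np.linalg.norm(P[1]-P[0]),(P[0]+P[1])/2+n*60)
"
python3 -m handwheel '[[5,[0,2,0.1],0],[5,[0,4,0.1],0],[5,[0,5.5,0.1],0],[5,[0,6,0.1],0],[5,[0,6.2,0.1],0],[5,[0,6.2,0.1],0]]' 30
```

```text
117.024705708704 [605.91184409 296.83218886]
time_s: 22.3
ee_pos: [605.0, 294.7, 20.4]
ee_rot: [-90.3, -0.4, 7.2]
force: [1.2, 0.3, -3.9]
gripper_width: 58.9
```

Contact is expected near TCP z ≈ 17.

```bash
python3 -m handwheel '[[5,[0,0.1,0],0],[5,[0,0.2,0],0],[5,[0,0.2,0],0]]' 30;python3 -m handwheel '[[5,[0,0.1,0],0],[5,[0,0.2,0],0],[5,[0,0.2,0],0]]' 30
```

```text
time_s: 22.6
ee_pos: [605.2, 294.8, 18.9]
ee_rot: [-90.3, -0.4, 7.2]
force: [0.3, 0.1, -3.6]
gripper_width: 59.1
time_s: 22.9
ee_pos: [605.3, 294.9, 17.0]
ee_rot: [-90.3, -0.4, 7.2]
force: [0.2, 0.3, -3.2]
gripper_width: 59.0
```

```bash
python3 -m handwheel '[[5,[0,0.1,0],0],[5,[0,0.1,0],0],[5,[0,0.1,0],0]]' 30;python3 -m handwheel '[[5,[0,0.1,0],0],[5,[0,0.1,0],0],[5,[0,0.1,0],0]]' 30
```

```text
time_s: 23.2
ee_pos: [605.4, 294.9, 17.0]
ee_rot: [-90.3, -0.5, 7.2]
force: [-2.0, -0.7, 4.3]
gripper_width: 59.1
time_s: 23.5
ee_pos: [605.4, 294.9, 17.0]
ee_rot: [-90.3, -0.5, 7.2]
force: [-2.5, -0.4, 5.8]
gripper_width: 59.5
```

Seated. Release gently and lift.

```bash
python3 -m handwheel '[[6.4,[0,0,0],0],[6.8,[0,0,0],0],[7.4,[0,0,0],0],[8,[0,0,0],0],[8,[0,0,0],0],[8,[0,-2,0],0],[8,[0,-5,0],0],[8,[0,-9,0],0],[8,[0,-13,0],0],[8,[0,-13,0],0]]' 30
python3 -c "
from h import *
a=save('scene','s15');a=save('wrist','w15')
go((435,73.5,110,-26))"
```

```text
time_s: 24.5
ee_pos: [607.7, 297.2, 154.0]
ee_rot: [-90.1, -1.2, 7.2]
force: [1.1, -0.5, 0.7]
gripper_width: 80.0
t 24.6 pos [604.6 295.7 148.1] rot [-90.3  -0.6   7.2] w 79.8 F [-0.1 -0.7 -1.1] q [25. 28. 80. -0. 72. 18.]
(435, 73.5, 110, -26) -> shift [-19.66   3.69 -19.9 ] turn 33.2 q6 36
```

View pics/w15.png

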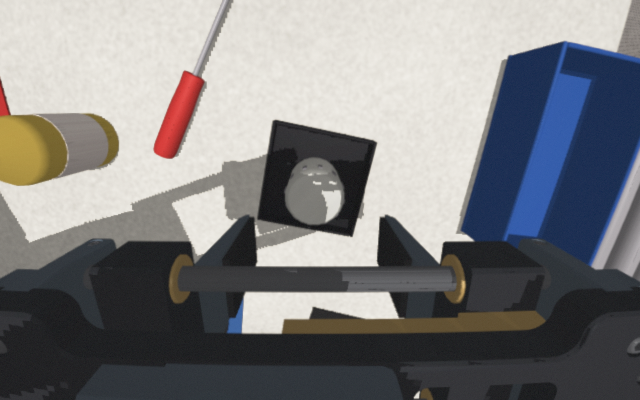

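```bash
python3 -m handwheel '[[8,[-4,0,-4],8],[8,[-8,0,-8],16],[8,[-12,0,-12],24],[8,[-19.7,0,-19.9],33],[8,[-19.7,1,-19.9],33],[8,[-19.7,1,-19.9],33],[8,[-19.7,1,-19.9],33],[8,[-19.7,1,-19.9],33],[8,[-19.7,1,-19.9],33],[8,[-19.7,1,-19.9],33]]' 30
python3 -c "
from h import *
import pickle
c=cam('wrist');pickle.dump(c,open('w16.pkl','wb'));
a=save('wrist','w16');cv2.imwrite('pics/w16c.png',cv2.resize(a[80:260,220:420,::-1],None,fx=4,fy=3.3))
go((435,73.5,-12,-26))"
```

```text
time_s: 25.6
ee_pos: [435.1, 74.3, 136.6]
ee_rot: [-89.9, -0.7, -25.7]
force: [-0.0, -1.6, 0.4]
gripper_width: 80.0
t 25.65 pos [434.9  74.3 136.6] rot [-89.9  -0.6 -25.7] w 80.0 F [-0.3  0.1  0.6] q [  8.   8. 111.  -0.  60.  34.]
(435, 73.5, -12, -26) -> shift [-0.13 14.86 -0.1 ] turn 0.3 q6 36
```

View pics/w16c.png

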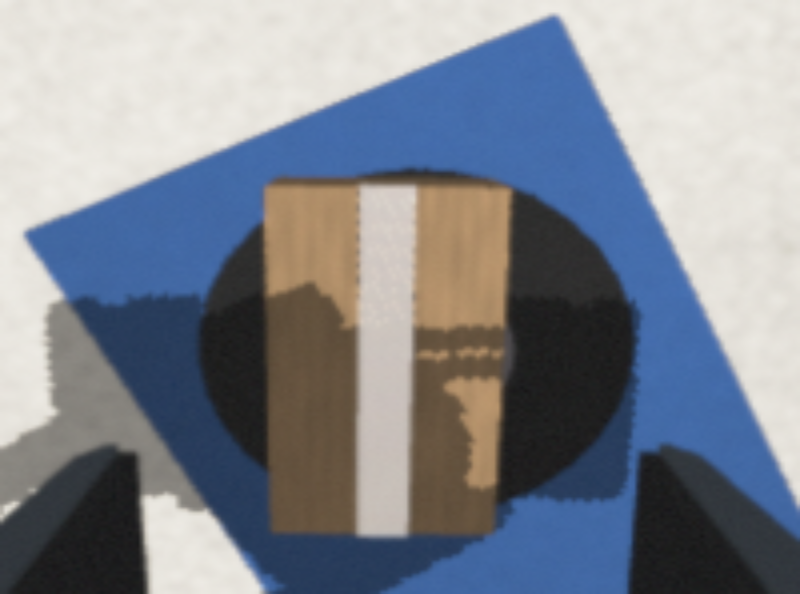

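```bash
python3 -c "
from h import *
import pickle
c=pickle.load(open('w16.pkl','rb'))
print(quad('wrist',[(266,184),(511,187),(496,533),(272,531)],45,lambda x,y:(220+x/4,80+y/3.3),c))
"
python3 -m handwheel '[[8,[-0.1,4,-0.1],0],[8,[-0.1,8,-0.1],0],[8,[-0.1,11,-0.1],0],[8,[-0.1,13.5,-0.1],0],[8,[-0.1,14.6,-0.1],0],[8,[-0.1,14.6,-0.1],0],[8,[-0.1,14.6,-0.1],0]]' 30
```

```text
(array([435.8,  74.1]), [61.0, 114.2, 62.0, 114.1], [-26.6, -116.1, 153.3, 63.4])
time_s: 26.35
ee_pos: [435.8, 73.7, -9.4]
ee_rot: [-89.9, -0.7, -25.7]
force: [0.1, 0.2, 1.2]
gripper_width: 79.8
```

```bash
python3 -m handwheel '[[5,[0,0.2,0],0],[5,[0,0.2,0],0],[5,[0,0.2,0],0],[5,[0,0.2,0],0],[5,[0,0.2,0],0],[5,[0,0.2,0],0]]' 35
python3 -m handwheel '[[5,[0,-1,0],0],[5,[0,-2,0],0],[5,[0,-4,0],0],[5,[0,-7,0],0],[5,[0,-8,0],0],[5,[0,-8,0],0]]' 35
python3 -c "
from h import *
a=save('wrist','w17');a=save('top','t17')
go((657,11.5,70,-8.5))"
```

```text
time_s: 26.95
ee_pos: [436.2, 73.9, -10.8]
ee_rot: [-89.8, -0.7, -25.7]
force: [-1.2, 1.7, 6.1]
gripper_width: 62.2
time_s: 27.55
ee_pos: [436.4, 74.3, 70.7]
ee_rot: [-89.7, -0.9, -25.7]
force: [-0.4, -0.1, -4.2]
gripper_width: 61.8
t 27.65 pos [434.5  74.   68.6] rot [-89.9  -0.6 -25.7] w 62.1 F [-0.3 -1.1 -3.2] q [  8.  13. 117.  -0.  50.  34.]
(657, 11.5, 70, -8.5) -> shift [22.76  0.12  4.02] turn -17.2 q6 10
```

View pics/w17.png

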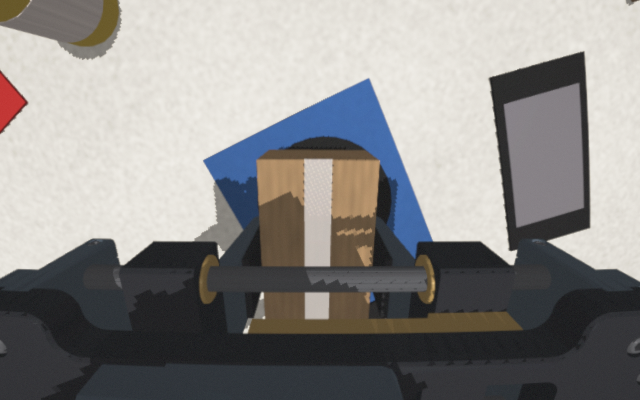

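View pics/t17.png

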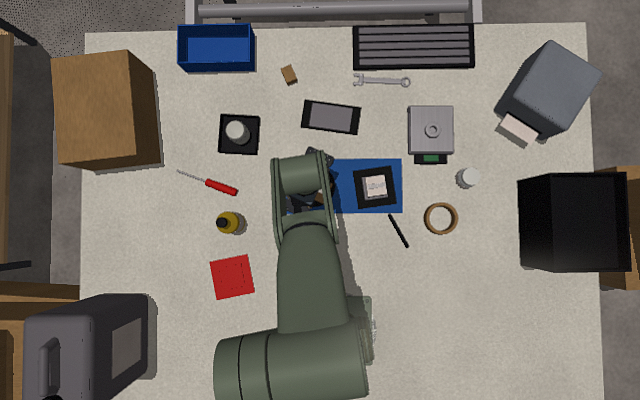

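```bash
python3 -c "
from h import *
a=cv2.imread('pics/t17.png');cv2.imwrite('pics/t17c.png',cv2.resize(a[90:145,290:375],None,fx=9,fy=9,interpolation=cv2.INTER_CUBIC))
"
```

```text
(no output)
```

View pics/t17c.png

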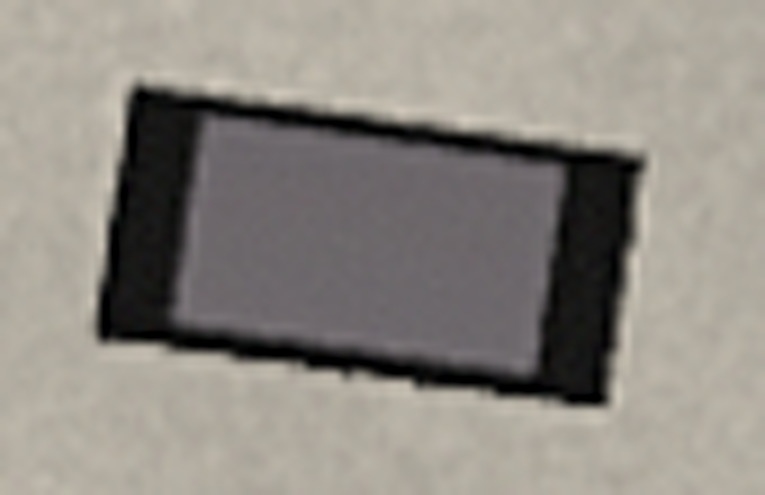

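```bash
python3 -m handwheel '[[5,[4,0,0.7],-5],[5,[8,0,1.4],-10],[5,[12,0,2.1],-15],[5,[16,0,2.8],-17],[5,[20,0,3.5],-17],[5,[22.7,0,4],-17],[5,[22.7,0,4],-17],[5,[22.7,0,4],-17],[5,[22.7,0,4],-17]]' 35
python3 -c "
from h import *
import pickle
c=cam('wrist');pickle.dump(c,open('w18.pkl','wb'));
a=save('wrist','w18')
go((657,11.5,-10,-8.5))"
```

```text
time_s: 28.55
ee_pos: [654.3, 11.9, 69.6]
ee_rot: [-90.1, -0.4, -8.7]
force: [-0.5, -0.2, -3.7]
gripper_width: 61.8
t 28.6 pos [654.6  12.   70.2] rot [-90.1  -0.5  -8.7] w 61.7 F [-0.1 -0.5 -3.4] q [ 0. 30. 88. -0. 61.  9.]
(657, 11.5, -10, -8.5) -> shift [0.18 8.02 0.  ] turn -0.2 q6 10
```

View pics/w18.png

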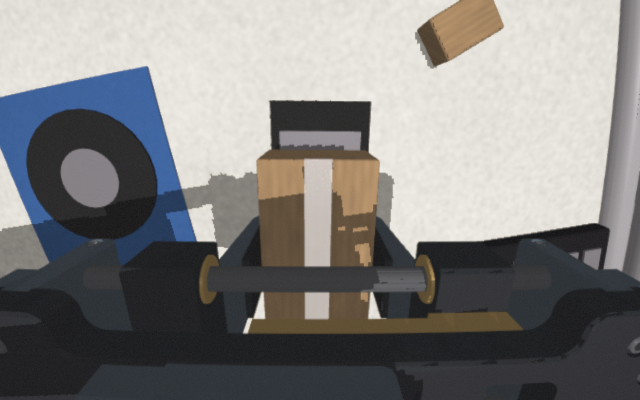

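```bash
python3 -c "
from h import *
import pickle
c=pickle.load(open('w18.pkl','rb'))
P=[ray('wrist',u,v,3,c)[:2] for u,v in ((271,101),(370,101))]
d=(P[1]-P[0])/np.linalg.norm(P[1]-P[0]);n=np.array([d[1],-d[0]]);print(np.linalg.norm(P[1]-P[0]),(P[0]+P[1])/2+n*90,np.degrees(np.arctan2(d[1],d[0])))
print(ray('wrist',90,179,5,c))
print(quad('top',[(135,88),(638,158),(605,403),(102,338)],3,lambda x,y:(290+(x+.5)/9-.5,90+(y+.5)/9-.5)))
"
```

```text
87.33393194752313 [657.99946702  10.97326448] -8.64890243297376
[441.55887543  64.97641861   5.        ]
(array([656.3,  10.5]), [176.8, 86.8, 175.9, 88.8], [-99.2, 171.3, 81.5, -8.1])
```

```bash
python3 -m handwheel '[[5,[0.2,2,-0.1],0],[5,[0.2,4,-0.1],0],[5,[0.2,6,-0.1],0],[5,[0.2,7.4,-0.1],0],[5,[0.2,7.8,-0.1],0],[5,[0.2,7.9,-0.1],0],[5,[0.2,7.9,-0.1],0]]' 35
python3 -m handwheel '[[5,[0,0.1,0],0],[5,[0,0.2,0],0],[5,[0,0.2,0],0]]' 35
```

```text
time_s: 29.3
ee_pos: [657.7, 10.5, -7.9]
ee_rot: [-90.1, -0.6, -8.7]
force: [0.6, -0.4, -3.5]
gripper_width: 61.7
time_s: 29.6
ee_pos: [657.8, 10.5, -9.6]
ee_rot: [-90.1, -0.6, -8.7]
force: [0.0, -0.6, -3.3]
gripper_width: 62.1
```

```bash
python3 -m handwheel '[[5,[0,0.1,0],0],[5,[0,0.2,0],0],[5,[0,0.2,0],0]]' 35;python3 -m handwheel '[[5,[0,0.1,0],0],[5,[0,0.15,0],0],[5,[0,0.15,0],0]]' 35
```

```text
time_s: 29.9
ee_pos: [657.7, 10.5, -11.7]
ee_rot: [-90.1, -0.6, -8.7]
force: [-0.6, -0.9, -3.8]
gripper_width: 61.7
time_s: 30.2
ee_pos: [657.7, 10.5, -13.4]
ee_rot: [-90.1, -0.6, -8.7]
force: [0.0, 0.1, -2.9]
gripper_width: 61.7
```

```bash
python3 -m handwheel '[[5,[0,0.1,0],0],[5,[0,0.1,0],0],[5,[0,0.1,0],0]]' 35;python3 -m handwheel '[[5,[0,0.1,0],0],[5,[0,0.1,0],0],[5,[0,0.1,0],0]]' 35
```

```text
time_s: 30.5
ee_pos: [657.8, 10.4, -13.7]
ee_rot: [-90.1, -0.6, -8.7]
force: [-2.8, -0.6, 3.0]
gripper_width: 62.2
time_s: 30.8
ee_pos: [657.9, 10.4, -13.7]
ee_rot: [-90.1, -0.6, -8.7]
force: [-2.9, -1.1, 5.8]
gripper_width: 62.0
```

```bash
python3 -m handwheel '[[7.5,[0,0,0],0],[7.5,[0,0,0],0],[7.5,[0,0,0],0],[7.5,[0,-2,0],0],[7.5,[0,-5,0],0],[7.5,[0,-9,0],0],[7.5,[0,-13,0],0],[7.5,[0,-13,0],0],[7.5,[0,-13,0],0]]' 30
python3 -c "
from h import *
a=save('wrist','w19')
go((604.5,-293,110,-29))"
```

```text
time_s: 31.7
ee_pos: [657.1, 10.8, 117.3]
ee_rot: [-90.0, -0.8, -8.7]
force: [0.9, 0.3, -0.3]
gripper_width: 74.9
t 31.75 pos [656.   10.8 115.7] rot [-90.1  -0.6  -8.7] w 74.8 F [ 0.3 -0.8 -0.8] q [ 0. 28. 85. -0. 67.  9.]
(604.5, -293, 110, -29) -> shift [ -0.52   0.6  -30.81] turn 20.3 q6 3
```

View pics/w19.png

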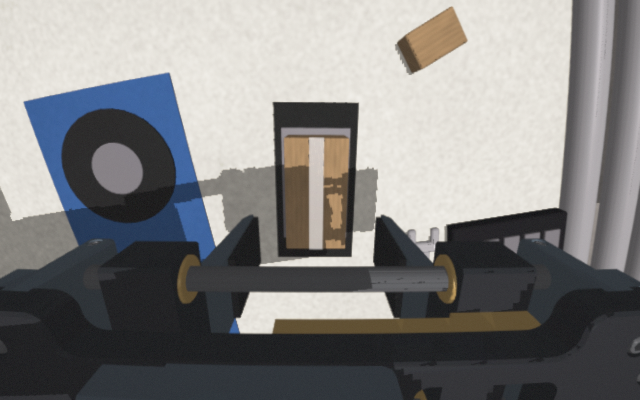

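Long carton lies centred on the oblong pad (around (318,190)). Now the bearing.

```bash
python3 -m handwheel '[[7.2,[0,0,-4],5],[7.2,[-0.2,0,-8],10],[7.2,[-0.5,0,-14],16],[7.2,[-0.5,0,-20],20],[7.2,[-0.5,0.5,-25],20],[7.2,[-0.5,0.5,-30.8],20],[7.2,[-0.5,0.5,-30.8],20],[7.2,[-0.5,0.5,-30.8],20],[7.2,[-0.5,0.5,-30.8],20],[7.2,[-0.5,0.5,-30.8],20]]' 25
python3 -c "
from h import *
import pickle
c=cam('wrist');pickle.dump(c,open('w20.pkl','wb'));
a=save('wrist','w20');cv2.imwrite('pics/w20c.png',cv2.resize(a[120:270,240:400,::-1],None,fx=4,fy=4))
go((604.5,-292.5,4,-29))"
```

```text
time_s: 32.75
ee_pos: [604.4, -291.5, 109.8]
ee_rot: [-89.8, -0.4, -28.6]
force: [-0.6, 0.5, 0.3]
gripper_width: 72.2
t 32.8 pos [ 604.7 -291.3  110.3] rot [-89.9  -0.5 -28.6] w 72.0 F [-0.6 -0.   0.1] q [-27.  30.  83.   0.  67.   2.]
(604.5, -292.5, 4, -29) -> shift [-0.05 10.63 -0.14] turn 0.4 q6 3
```

View pics/w20c.png

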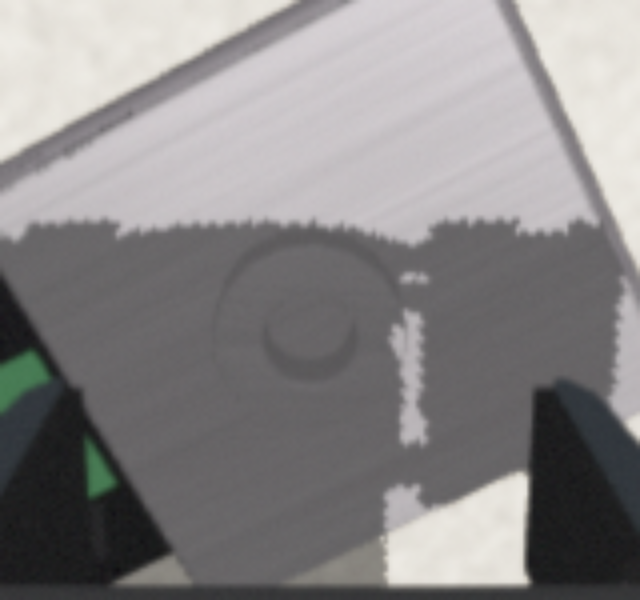

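```bash
python3 -c "
from h import *
import pickle
c=pickle.load(open('w20.pkl','rb'));print(ray('wrist',317.6,204.3,50,c))
go((605.5,-291.5,4,None))"
```

```text
[ 603.70329359 -295.34692716   50.        ]
t 32.8 pos [ 604.7 -291.3  110.3] rot [-89.9  -0.5 -28.6] w 72.0 F [-0.6 -0.   0.1] q [-27.  30.  83.   0.  67.   2.]
(605.5, -291.5, 4, None) -> shift [-1.000e-02  1.063e+01 -0.000e+00] turn 0 q6 3
```

```bash
python3 -m handwheel '[[7.2,[0,4,-0.2],0],[7.2,[0,7,-0.2],0],[7.2,[0,9,-0.2],0],[7.2,[0,10,-0.2],0],[7.2,[0,10.3,-0.2],0],[4,[0,10.3,-0.2],0],[4,[0,10.3,-0.2],0],[4,[0,10.3,-0.2],0],[4,[0,10.3,-0.2],0],[4,[0,10.3,-0.2],0]]' 25
python3 -m handwheel '[[4,[0,-1,0],0],[4,[0,-3,0],0],[4,[0,-6,0],0],[4,[0,-10,0],0],[4,[0,-10,0],0],[4,[0,-10,0],0]]' 25
python3 -c "
from h import *
import pickle
c=cam('wrist');pickle.dump(c,open('w21.pkl','wb'));
a=save('wrist','w21');cv2.imwrite('pics/w21c.png',cv2.resize(a[120:340,200:440,::-1],None,fx=2.7,fy=2.7))
go((442,66,80,None),(442,66,80,-85))"
```

```text
time_s: 33.8
ee_pos: [605.2, -293.6, 8.4]
ee_rot: [-89.8, -0.6, -28.6]
force: [-0.4, 1.0, 4.1]
gripper_width: 46.7
time_s: 34.4
ee_pos: [604.4, -293.6, 109.7]
ee_rot: [-89.8, -0.7, -28.6]
force: [0.4, -0.6, -2.5]
gripper_width: 46.7
t 34.45 pos [ 603.5 -293.1  108.1] rot [-89.8  -0.5 -28.6] w 46.4 F [-0.2  0.3 -2.4] q [-27.  30.  83.   0.  67.   2.]
(442, 66, 80, None) -> shift [-31.39   2.59  23.79] turn 0 q6 37
(442, 66, 80, -85) -> shift [-31.39   2.59  23.79] turn 56.4 q6 93
```

View pics/w21c.png

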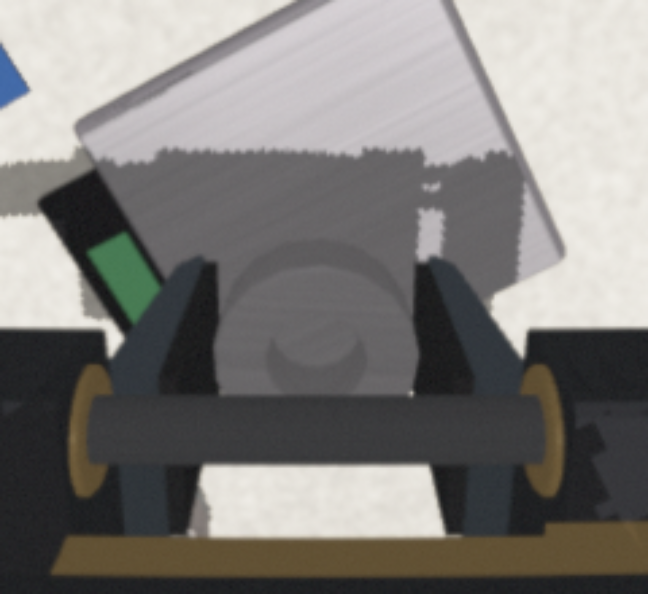

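```bash
python3 -c "
from h import *
import pickle
c=pickle.load(open('w21.pkl','rb'));s=state();p=s['ee_pos'];R=Ro.from_euler('xyz',s['ee_rot'],degrees=True).as_matrix()
print((R.T@(ray('wrist',200+316/2.7,120+352/2.7,p[2]+41.6,c)-p)).round(1))
a=save('top','t21');cv2.imwrite('pics/t21c.png',cv2.resize(a[150:220,280:410,::-1],None,fx=6,fy=6,interpolation=cv2.INTER_CUBIC))
"
```

```text
[  1.2 -41.6  -0.8]
```

View pics/t21c.png

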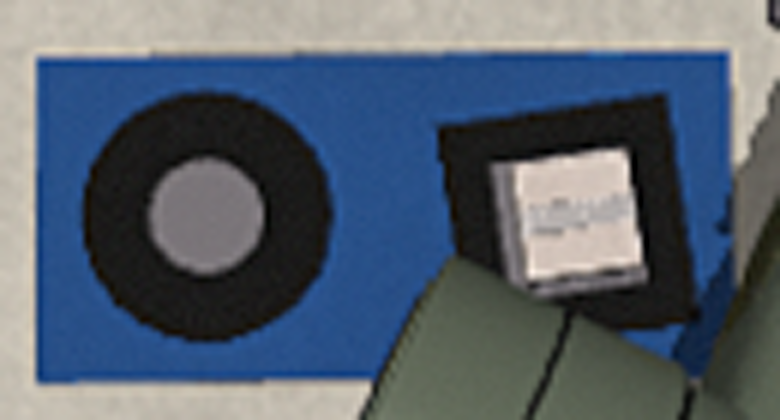

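```bash
python3 -c "
from h import *
t=lambda x,y:(280+(x+.5)/6-.5,150+(y+.5)/6-.5)
print(ray('top',*t(206.5,216),5))
print(quad('top',[(512,164),(629,149),(646,266),(525,280)],37,t))
go((442.3,66.5,60,None))
"
```

```text
[441.80575296  65.28062937   5.        ]
(array([ 436.6, -122.7]), [59.2, 59.5, 61.0, 58.7], [-83.6, -173.1, 95.7, 5.2])
t 34.5 pos [ 603.1 -292.9  107.2] rot [-89.9  -0.4 -28.6] w 46.2 F [ 0.1 -0.2 -2.1] q [-27.  30.  83.   0.  67.   2.]
(442.3, 66.5, 60, None) -> shift [-31.35   4.55  23.84] turn 0 q6 37
```

```bash
python3 -m handwheel '[[4,[-3,0,2.3],0],[4,[-6,0,4.6],0],[4,[-10,0,7.6],0],[4,[-14,0,10.7],0],[4,[-18,0,13.7],0],[4,[-22,0,16.7],0],[4,[-26,0,19.8],0],[4,[-29,1,22],0],[4,[-31.3,3,23.8],0],[4,[-31.3,4.5,23.8],0]]' 25
python3 -m handwheel '[[4,[0,0,0],0],[4,[0,0,0],0]]'
python3 -c "
from h import *
import pickle
c=cam('wrist');pickle.dump(c,open('w22.pkl','wb'));
a=save('wrist','w22')
go((442,66,-15,None))"
```

```text
time_s: 35.5
ee_pos: [439.0, 68.2, 58.6]
ee_rot: [-90.0, -0.2, -28.4]
force: [0.6, 0.1, -1.6]
gripper_width: 46.8
time_s: 35.7
ee_pos: [437.8, 68.2, 57.7]
ee_rot: [-90.1, -0.0, -28.4]
force: [0.6, 0.3, -2.0]
gripper_width: 46.9
t 35.75 pos [438.9  68.   58.4] rot [-90.   -0.1 -28.4] w 46.5 F [ 0.4 -0.1 -0.6] q [  7.  14. 117.  -0.  49.  36.]
(442, 66, -15, None) -> shift [ 0.35  7.34 -0.03] turn 0 q6 37
```

View pics/w22.png

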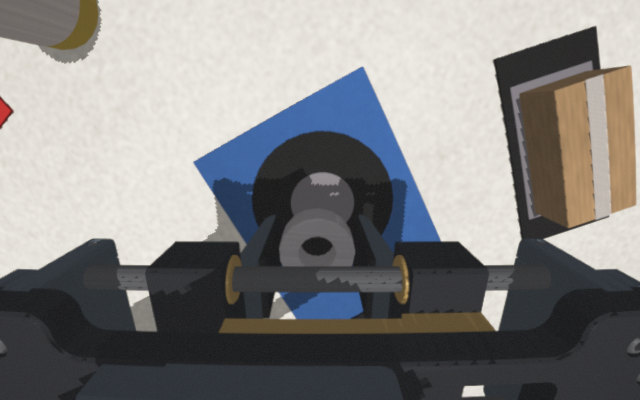

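```bash
python3 -c "
from h import *
import pickle
c=pickle.load(open('w22.pkl','rb'));print(ray('wrist',322.5,201,5,c),ray('wrist',321.8,131,5,c))
go((442,66.5,-15,None))"
python3 -m handwheel '[[4,[0.4,2,0],0],[4,[0.4,4,0],0],[4,[0.4,6,0],0],[4,[0.4,6.7,0],0],[4,[0.4,6.9,0],0],[4,[0.4,6.9,0],0]]' 25
python3 -m handwheel '[[4,[0,0.1,0],0],[4,[0,0.2,0],0],[4,[0,0.2,0],0]]' 25
```

```text
[443.20803664  67.0463135    5.        ] [472.21276401 122.78871273   5.        ]
t 35.75 pos [438.9  68.   58.4] rot [-90.   -0.1 -28.4] w 46.5 F [ 0.4 -0.1 -0.6] q [  7.  14. 117.  -0.  49.  36.]
(442, 66.5, -15, None) -> shift [0.33 7.34 0.02] turn 0 q6 37
time_s: 36.35
ee_pos: [443.3, 65.8, -10.0]
ee_rot: [-90.0, -0.2, -28.4]
force: [-0.1, -0.2, -2.2]
gripper_width: 46.6
time_s: 36.65
ee_pos: [443.6, 65.9, -11.6]
ee_rot: [-89.9, -0.2, -28.4]
force: [0.7, 0.2, -1.3]
gripper_width: 46.4
```

```bash
python3 -m handwheel '[[4,[0,0.1,0],0],[4,[0,0.2,0],0],[4,[0,0.2,0],0]]' 25;python3 -m handwheel '[[4,[0,0.1,0],0],[4,[0,0.2,0],0],[4,[0,0.2,0],0]]' 25
```

```text
time_s: 36.95
ee_pos: [443.5, 65.9, -13.7]
ee_rot: [-89.9, -0.2, -28.4]
force: [-0.0, -0.0, -1.5]
gripper_width: 46.4
time_s: 37.25
ee_pos: [443.5, 65.9, -15.5]
ee_rot: [-89.9, -0.2, -28.4]
force: [-1.7, 0.3, 2.7]
gripper_width: 46.2
```

```bash
python3 -m handwheel '[[4,[0,0.1,0],0],[4,[0,0.1,0],0],[4,[0,0.1,0],0]]' 25;python3 -m handwheel '[[6,[0,0,0],0],[6.5,[0,0,0],0],[6.5,[0,0,0],0],[6.5,[0,-2,0],0],[6.5,[0,-5,0],0],[6.5,[0,-9,0],0],[6.5,[0,-13,0],0],[6.5,[0,-18,0],0],[6.5,[0,-18,0],0],[6.5,[0,-18,0],0]]' 25
python3 -c "
from h import *
import pickle
c=cam('wrist');pickle.dump(c,open('w23.pkl','wb'));
a=save('wrist','w23');go((320,-300,200,None))"
```

```text
time_s: 37.55
ee_pos: [443.5, 65.9, -15.6]
ee_rot: [-89.9, -0.2, -28.4]
force: [-2.8, 0.9, 10.0]
gripper_width: 46.7
time_s: 38.55
ee_pos: [443.3, 66.1, 165.1]
ee_rot: [-89.9, -0.3, -28.4]
force: [-0.4, 0.2, 0.3]
gripper_width: 64.7
t 38.6 pos [442.2  66.  163.7] rot [-90.   -0.2 -28.4] w 64.7 F [-1.3  0.6 -0.5] q [  7.   8. 108.  -0.  65.  36.]
(320, -300, 200, None) -> shift [  6.68  -3.63 -38.  ] turn 0 q6 -15
```

View pics/w23.png

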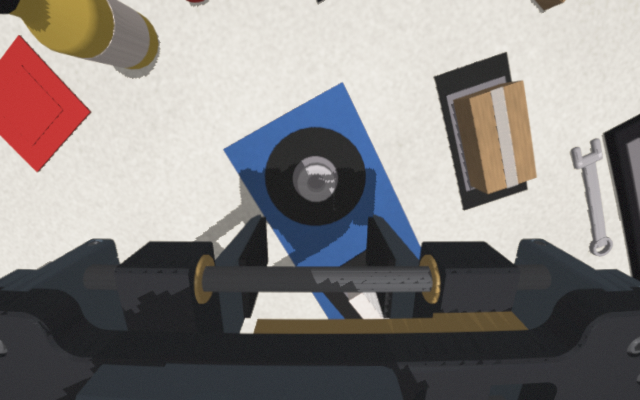

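Bearing sits within the pale disc at (316,180). Back the arm off and check from the fixed cameras.

```bash
python3 -m handwheel '[[6.5,[6.7,-3.6,-38],0],[6.5,[6.7,-3.6,-38],0],[6.5,[6.7,-3.6,-38],0],[6.5,[6.7,-3.6,-38],0],[6.5,[6.7,-3.6,-38],0],[6.5,[6.7,-3.6,-38],0],[6.5,[6.7,-3.6,-38],0],[6.5,[6.7,-3.6,-38],0],[6.5,[6.7,-3.6,-38],0],[6.5,[6.7,-3.6,-38],0]]' 25
python3 -c "
from h import *
a=save('top','t24');cv2.imwrite('pics/t24c.png',cv2.resize(a[90:220,205:405,::-1],None,fx=4,fy=4,interpolation=cv2.INTER_CUBIC))
save('scene','s24')"
```

```text
time_s: 39.6
ee_pos: [319.1, -299.6, 197.8]
ee_rot: [-89.9, 0.1, -28.5]
force: [-0.3, -0.0, 1.1]
gripper_width: 64.7
```

View pics/t24c.png

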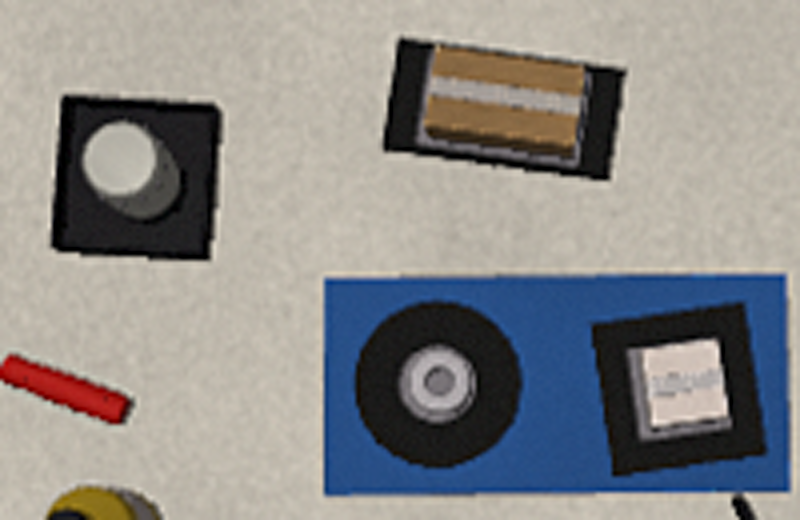

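View pics/s24.png

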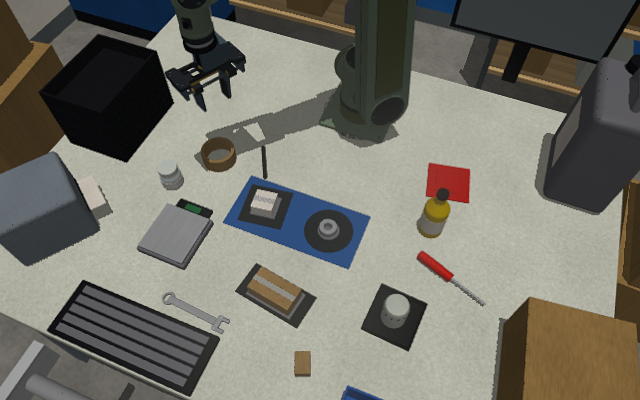

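```bash
python3 -c "
from h import *
t=lambda x,y:(205+(x+.5)/4-.5,90+(y+.5)/4-.5);c=cam('top')
print('bearing',ray('top',*t(439,380.5),25,c),'filter',ray('top',*t(119,158),84,c))
print('long',quad('top',[(436,45),(583,66),(575,149),(428,128)],43,t,c))
print('sq',quad('top',[(643,348),(718,338),(730,417),(652,428)],37,t,c))
s=state();print(s['qvel'].round(2),s['force'].round(1))
job.job_done()"
```

```text
bearing [442.59670387  63.18597643  25.        ] filter [605.53351497 293.74630501  84.        ]
long (array([655.8,   9.1]), [112.8, 64.0, 112.5, 64.1], [-99.4, 173.5, 80.7, -6.2])
sq (array([ 436.7, -123.2]), [57.0, 60.3, 59.2, 60.8], [-83.3, -172.7, 97.1, 5.2])
[ 0.88 -0.6  -0.32 -0.14  0.09 -0.1 ] [-0.   0.2 -0.5]
the job is handed in; nothing more can be done
```

The stack is taken apart, every part is on its own place, and I handed the job in after about 40 s of the 128 s allowed. It returned no verdict.

I parked the bearing on the scale, put the square carton on the square pad, stood the filter in the tray, laid the long carton on the oblong pad, then moved the bearing to the round pad.

Distances measured in the last top picture:

| Part | Distance from its place's centre | Limit |
|---|---|---|
| Bearing | about 2–3 mm | 15 mm |
| Square carton | about 2–3 mm | 15 mm |
| Long carton | about 1–2 mm, within about 1–2° of lengthwise | 15 mm, 15° |
| Filter | about 2 mm, upright | 35 mm |

The yellow bottle is standing and looks unmoved in the pictures. The gripper is open and clear of everything, with only noise on the force reading.

**What disagreed:**
- **Finger length:** the real fingertips sit about 27 mm above the reported TCP. The first attempt on the bearing therefore closed above it, without touching anything. I used this offset for every grasp and placing after that.
- **Cameras:** the wrist and top cameras differed by up to about 4 mm (7 mm for the filter before its grasp), so I averaged them or picked a point between.

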